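# Check a screw cap on the thread gauge and sort it

### The arm

A 6-joint arm with a two-finger parallel gripper is mounted at the origin on the work surface. World frame = base frame: x ahead of the robot, y to its left, z up, the work surface at z = 0. Lengths are in m, angles in rad, forces in N, time in s.
With the tool pointing down it reaches from about 0.3 to 0.775 m from the base axis. Payload 14.6 kg.
Tool frame: the origin (TCP) lies at the very end of the fingers, on their centre line; the grasp point (between the pads) lies robot.tcp_to_grasp behind it (robot.tcp_to_grasp is the distance from the TCP to the grasp point, in m); z points along the fingers, x is the direction in which the jaws open and shut, and the axes are right-handed (so a half turn about z gives the same grasp; the last joint's range is limited). The gripper opens to 94 mm and grips with 3 to 60 N. Pads are 16 mm wide; open, the fingers measure 119 mm over their backs; the gripper's body (75 mm by 177 mm) begins 78 mm behind the grasp point.
Start: joints at [1.185, 0.3, 1.521, -0, 1.321, -0.067], TCP at [0.172, 0.522, 0.205] pointing down, gripper open.
Joint ranges: [-3.03, 3.03], [-0.79, 2.21], [0.23, 2.52], [-1.04, 4.18], [0, 3.07], [-2.55, 2.55]. Speed limits (rad/s): [2.22, 2.22, 2.57, 3.14, 3.14, 3.14].

### API

Orientations are given as a rotation vector (axis times angle).
In Python, from plant import robot gives the robot as it stands. The module is installed in compiled form; this text tells all that it offers.
- The arm moves only by the shell command python3 -m creep 'ROWS' [FORCE]. ROWS is JSON, a list of rows, each an object with "travel": the shift along the tool's x, y, z in cm, a list of three; "yaw": the turn about the tool's z in rad; "fingers": the opening, from 0 (shut) to 1 (fully open). In form: [{"travel": [dx, dy, dz], "yaw": yaw, "fingers": fingers}, ...]. A call has 1 to 8 rows; each row is the pose to reach, as a shift and turn from the pose measured when the call began, along the tool's axes at that moment; what a row does not reach only later rows make up. A row lasts 1/12 s, in which the tool goes at most 41.7 mm and 7.16 degrees, less where a joint would pass 70% of its speed; a pose out of reach is approached as far as the arm can. A call with a gripper value outside its range is refused whole. The fingers move at their own pace and stop on an object; FORCE is the grip in N (left out, the last holds). Time passes only in rows, so rows that repeat a pose let the fingers close. It gives the time, the measured TCP pose, the force and the opening at its end, in the units of the state.
- robot.sense(): the state, without advancing time (a new reading comes with each control period).
- robot.camera(name): name is "side" or "top"; returns a dict with "frame" (480x640x3 uint8, red, green, blue), "range_z" (480x640 float32, m along the optical axis (not along the pixel's ray), 0 where there is no reading), "camera_matrix" (3x3 intrinsics, pixels), "k1" (the pictures are not rectified: a ray, as slopes to the right and down, at radius r is drawn at 1 + k1 r^2 times it, then the intrinsics apply), "world_to_cam" (4x4, takes a point from world to camera coordinates). Camera axes: x right, y down, z forward; pixel columns grow to the right and rows downward; lengths in m; the calibration is good to about 2 mm. A picture is of the moment at which its call begins.
- robot.hand_in(): hands the job in, once; it reports no verdict.
The state is a dict: "time": time; "joint_positions": joint angles; "qd": joint speeds; "joint_torque": joint torques, N m; "position": TCP position; "orientation": TCP orientation; "force": force on the tool from outside, world axes, zero at the start; "wrist_torque": the same for the moment, N m; "gripper_width": finger opening in m.
Only numpy, scipy, OpenCV 4.12 (cv2) and the standard library are available. Lean on these libraries where they do the work, as an engineer would, in place of code of your own. Each camera call takes 0.05 s, during which the arm holds its last target.

### The job

Check the blue screw cap that waits alone on the black mat: set it on the steel thread gauge and turn it gently clockwise until it stops, without forcing it, then unscrew it again. If it turned fully home, down onto the gauge's shoulder, set it rim down in the rectangular steel tray; if it stuck with its rim still standing clear of the shoulder, set it rim down in the round steel dish. Leave the caps in the white tray and the other things on the bench alone.

Things in the scene. Friction and masses are not known exactly. Their poses are not given: they have to be found in the camera images.
- mat: fixed black rubber mat, 85 x 85 mm, 4 mm thick; origin under its centre. On it, alone, stands the cap to be checked. Whether that cap's thread is good or too short changes from start to start and cannot be seen; only the gauge tells
- mat_top (a point): centre of the mat's upper face. The cap to be checked stands on it rim down, within 5 mm of this point, any yaw: blue plastic, ribbed, closed on top, 48 mm in diameter, 26 mm tall, about 30 g, skirt 3 mm thick. Inside the skirt, 5 mm above the rim, are three hidden thread lugs 120 degrees apart
- gauge: steel thread gauge fixed upright on the bench; origin at the centre of its underside, z up along its axis. Round foot 90 mm wide, 14 mm high; stem 32 mm wide; shoulder disc 46 mm wide, its upper face 52 mm above the origin; on it a threaded plug, 34 mm core, 40 mm over the threads. Cap and gauge slide on each other with friction of about 0.25
- gauge_shoulder (a point): on the gauge's axis, level with the shoulder's upper face; z up. A good cap turns about 2.1 to 2.5 rad after it has caught, until its rim lies on the shoulder (fully home) and the torque rises. A cap with too short a thread stops hard about 0.7 rad after it has caught, its rim 4 to 5 mm above the shoulder
- gauge_thread (a point): on the axis, 16 mm above the shoulder, where the threads begin: right-hand, three equal starts, one turn clockwise seen from above lowers a cap by 18 mm; 1 mm axial and 0.7 mm sideways play. Free turning takes under 0.1 N m; 0.15 to 0.3 N m at the stop is ample, over 0.5 harms the thread. A cap catches with its rim 6 mm above the shoulder
- gauge_nose (a point): top centre of the plug's conical nose (27 mm wide here), which centres a cap, 20 mm above the shoulder. A cap set down rests with its rim 6 to 12 mm above the shoulder, by its yaw (up to 15 if it hangs on the nose). Keep it lightly pressed, 3 to 6 N, while turning so that it follows the thread; if it butts early, turn back a little until it drops
- pass_tray: rectangular open steel tray for caps that turn fully home, fixed: outside 130 (its x) x 165 (its y) x 18 mm, walls and floor 4 mm; origin under its centre, on the bench
- pass_tray_in (a point): centre of the inner floor of the rectangular tray, 4 mm above the bench; axes as the tray's
- reject_dish: round open steel dish for caps that stick, fixed: 136 mm in diameter at the rim, 120 mm at the foot, 24 mm high, wall 3 mm, floor 4 mm; origin under its centre, on the bench
- reject_dish_in (a point): centre of the inner floor of the round dish, 4 mm above the bench
- queue: white plastic tray, 85 (its x) x 215 (its y) x 20 mm, fixed, in which three look-alike caps wait for later; origin under its centre, on the bench. To be left alone
- queue_in (a point): centre of the inner floor of the white tray, 4 mm above the bench
- tube_rack: blue wire-like rack of sample tubes, 78 x 144 mm, 92 mm high over the tubes, loose; origin under its centre. To be left alone
- jar: closed glass jar with a blue lid, 64 mm in diameter, 85 mm high, loose; origin under its centre. To be left alone
- wash: white plastic bottle, 54 mm in diameter, 130 mm high, loose; origin under its centre. To be left alone
Things that resemble listed ones, but are neither listed nor needed, are in the scene too. What is shaped like the gauge but green or red is not meant.

How it is judged:
On the way:
1. the cap is turned to its stop on the gauge: a good one until its rim is within 1 mm of the shoulder, a short-threaded one until its thread ends bear on the gauge (((horizontal distance between cap_a_c0 and gauge_shoulder below 0.003 m and z of cap_a_c0 in the frame of gauge_shoulder below 0.025 m and angle between cap_a_c0's own z axis and vertical below 0.08 rad) or (horizontal distance between cap_b_c0 and gauge_shoulder below 0.003 m and z of cap_b_c0 in the frame of gauge_shoulder below 0.0297 m and angle between cap_b_c0's own z axis and vertical below 0.08 rad and contact force between any of cap_b_c26, cap_b_c28, cap_b_c30 and gauge above 0.5 N))), for 0.1 s.
At the end, for the whole second after the job is handed in: The cap that stood on the mat has been checked on the gauge and stands rim down and still (tilt under 0.1 rad, rim within 2 mm of the floor): in the rectangular tray if it turned fully home, or in the round dish if it stuck. The caps of the white tray are still in it (((x of cap_a_c0 in the frame of pass_tray_in between -0.042 and 0.042 m and y of cap_a_c0 in the frame of pass_tray_in between -0.06 and 0.06 m and z of cap_a_c0 in the frame of pass_tray_in between 0.022 and 0.026 m and angle between cap_a_c0's own z axis and vertical below 0.1 rad and horizontal distance between cap_b_c0 and queue_in below 0.09 m and height (world z) of cap_b_c0 below 0.036 m) or (horizontal distance between cap_b_c0 and reject_dish_in below 0.04 m and z of cap_b_c0 in the frame of reject_dish_in between 0.022 and 0.026 m and angle between cap_b_c0's own z axis and vertical below 0.1 rad and horizontal distance between cap_a_c0 and queue_in below 0.09 m and height (world z) of cap_a_c0 below 0.036 m))); the robot touches nothing.
It fails at once if the thread is overloaded: one of the cap's three lugs presses on the gauge with more than 35 N (contact force between any of cap_a_c25, cap_a_c26, cap_a_c27, cap_b_c25, cap_b_c27, cap_b_c29 and gauge above 35 N).
It fails at once if a stuck cap is forced: one of its three thread ends presses on the gauge with more than 28 N (contact force between any of cap_b_c26, cap_b_c28, cap_b_c30 and gauge above 28 N).
It fails at once if the second look-alike cap is disturbed as well (distance of each of cap_a_c0, cap_b_c0 from where it was at the start of the episode above 0.015 m).
It fails at once if another waiting cap is pushed more than 15 mm (distance of any of cap_c_c0, cap_d_c0 from where it was at the start of the episode above 0.015 m).
It fails at once if the tube rack, the jar or the bottle is pushed more than 15 mm (distance of any of tube_rack, jar, wash from where it was at the start of the episode above 0.015 m).
It also fails if it takes over 72 s, if anything falls off the work surface, if the arm or the gripper's body presses on something with over 40 N, if the wrist force passes 120 N, or if a joint passes its speed limit or range.

## Working session

There is one attempt and no reset: what is moved stays moved. The work goes in short steps, Python scripts to look and compute and a shell command to move; the robot and the scene stay as the last step left them, time stands still between calls to the robot, and variables do not carry over. Pictures are saved under pics/ and viewed, and the job is handed in when it is done.

```bash
mkdir -p pics
python3 - <<'E'
from plant import robot
import cv2
print(robot.sense(), robot.tcp_to_grasp)
for n in("top","side"):
    c=robot.camera(n); cv2.imwrite(f"pics/{n}0.png",c["frame"][...,::-1]); print(n,c["camera_matrix"],c["k1"],c["world_to_cam"])
E
```

```text
{'time': 0.0, 'joint_positions': array([ 1.18541795e+00,  3.00437893e-01,  1.52157643e+00,  2.38077797e-05,
        1.32072624e+00, -6.66100105e-02]), 'qd': array([-4.39755458e-04, -2.01319814e-05, -9.42979719e-04,  2.98404983e-04,
       -1.26468436e-03,  3.45968481e-04]), 'joint_torque': array([ 1.00079007e-03, -5.31803584e+01, -3.52741349e+01,  7.08603510e-02,
        2.43503298e-02, -1.34575030e-04]), 'position': array([0.17226982, 0.5220432 , 0.20490652]), 'orientation': array([ 2.54537795e+00,  1.84036647e+00, -1.54722260e-03]), 'force': array([0.11713038, 0.41355209, 0.05731411]), 'wrist_torque': array([-0.03505221, -0.00954925,  0.05537618]), 'gripper_width': 0.09389056424414334} 0.0188
top [[608.43803167   0.         320.00847176]
 [  0.         608.43803167 239.19237909]
 [  0.           0.           1.        ]] -0.18609506968239609 [[ 0.00622818 -0.9999292   0.01013966  0.01292403]
 [-0.99375186 -0.00731906 -0.11137181  0.53495299]
 [ 0.11143813 -0.00938266 -0.99372708  1.76622918]
 [ 0.          0.          0.          1.        ]]
side [[574.98484016   0.         310.85105206]
 [  0.         574.98484016 250.76400773]
 [  0.           0.           1.        ]] -0.01902717160281401 [[ 0.87958157 -0.47542219 -0.01760667 -0.42880967]
 [-0.27372111 -0.47545008 -0.83607654  0.21185169]
 [ 0.38911825  0.74021683 -0.54833022  1.45879048]
 [ 0.          0.          0.          1.        ]]
```

View pics/top0.png

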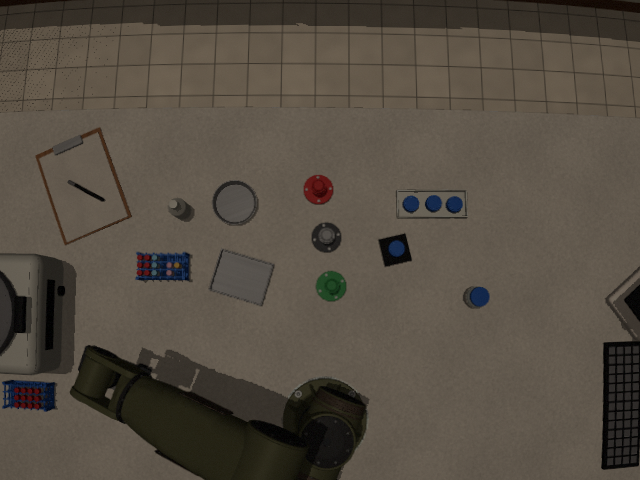

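View pics/side0.png

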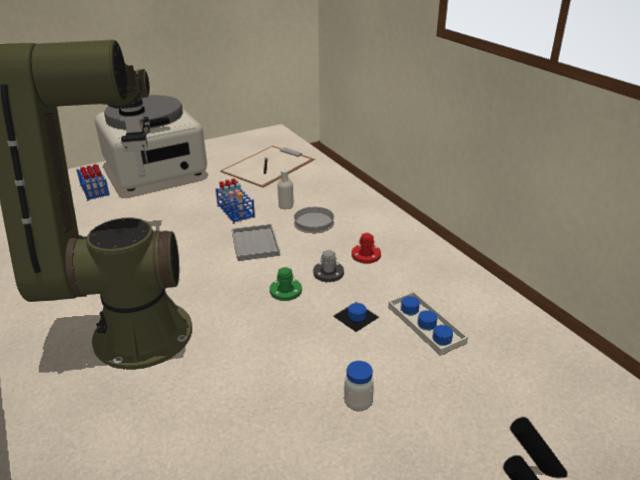

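```bash
cat > h.py <<'E'
from plant import robot
import cv2, numpy as np
def cloud(n):
    c=robot.camera(n); K=c["camera_matrix"]; d=np.array([c["k1"],0,0,0.])
    v,u=np.mgrid[0:480,0:640]
    p=cv2.undistortPoints(np.stack([u,v],-1).reshape(-1,1,2).astype(float),K,d).reshape(480,640,2)
    r=np.dstack([p,np.ones((480,640))]); T=c["world_to_cam"]; R=T[:3,:3]; o=-R.T@T[:3,3]
    D=r@R
    P=o+D*c["range_z"][...,None]
    return c,o,D,P
def cast(o,D,z): # D (...,3)
    return o+D*((z-o[2])/D[...,2])[...,None]
def meas(n,verbose=True):
    c,o,D,P=cloud(n); hsv=cv2.cvtColor(c["frame"],cv2.COLOR_RGB2HSV)
    return c,o,D,P,hsv
def circ(pts):
    A=np.c_[2*pts,np.ones(len(pts))]; s=np.linalg.lstsq(A,(pts**2).sum(1),rcond=None)[0]
    return s[:2],np.sqrt(s[2]+s[:2]@s[:2])
E
python3 - <<'E'
from h import *
for n,roi in(("top",dict(cap=(375,228,420,270),gauge=(305,217,347,257),tray=(200,240,285,315),dish=(205,172,265,232))),("side",dict(cap=(330,295,385,335),gauge=(310,245,350,285),tray=(225,220,285,265),dish=(288,200,340,238)))):
    c,o,D,P,h=meas(n)
    np.savez(f"{n}0.npz",f=c["frame"],P=P,D=D,o=o)
    for k,(a,b,e,f) in roi.items():
        big=cv2.resize(c["frame"][b:f,a:e],None,fx=6,fy=6,interpolation=cv2.INTER_NEAREST)
        cv2.imwrite(f"pics/{n}_{k}.png",big[...,::-1])
        m=np.zeros((480,640),bool); m[b:f,a:e]=1
        z=P[...,2]
        if k=="cap":
            mm=m&(h[...,0]>100)&(h[...,0]<125)&(h[...,1]>120)&(h[...,2]>50)
            print(n,k,mm.sum(),"z pct",np.percentile(z[mm],[5,50,95]),"cast",cast(o,D[mm],.03).mean(0))
            t=mm&(z>np.percentile(z[mm],50)-.004); print("  topdepth",P[t].mean(0), P[t].min(0),P[t].max(0))
        else:
            zz=z[m]; print(n,k,np.percentile(zz,[1,10,50,90,97,99.5]))
            if k=="gauge":
                for lo,hi in((.010,.018),(.049,.056),(.069,.08)):
                    t=m&(z>lo)&(z<hi); 
                    if t.sum(): print("  ",lo,t.sum(),P[t].mean(0),(P[t].min(0)+P[t].max(0))/2, np.ptp(P[t],axis=0))
            else:
                t=m&(z>.008); print("  rim",t.sum(),P[t].mean(0),(P[t].min(0)+P[t].max(0))/2,np.ptp(P[t],axis=0))
                print(cv2.minAreaRect(P[t][:,:2].astype(np.float32)))
E
cd pics; python3 -c "
import cv2,numpy as np
r=[cv2.resize(cv2.imread(f'{n}_{k}.png'),(260,260)) for n in('top','side') for k in('cap','gauge','tray')]
cv2.imwrite('mont.png',np.vstack([np.hstack(r[:3]),np.hstack(r[3:])]))"
```

```text
top cap 192 z pct [0.02324817 0.03056454 0.03812176] cast [ 0.5099624  -0.20896333  0.03      ]
  topdepth [ 0.50775526 -0.20678167  0.04362349] [ 0.33470475 -0.22948869  0.02663213] [0.53150044 0.0334104  1.8145974 ]
top gauge [-0.00986912 -0.00388247  0.00484539  0.0545      0.07246153  0.0780721 ]
   0.01 317 [ 0.54144075 -0.00189144  0.01383259] [0.54534951 0.00129933 0.01399217] [0.11746307 0.11312095 0.00793136]
   0.049 27 [ 0.54043342 -0.00065929  0.05226372] [ 0.54350299 -0.0021326   0.05230896] [0.04423295 0.04387254 0.00616856]
   0.069 88 [ 0.54227935 -0.00357948  0.07285901] [ 0.54260253 -0.00173789  0.07452195] [0.03448029 0.0375752  0.01088471]
top tray [-0.00993247 -0.00439125  0.00204964  0.00969223  0.01660317  0.026003  ]
  rim 962 [0.41960967 0.24414371 0.05572756] [0.4224662  0.20428424 0.91130171] [0.22203398 0.34174768 1.80659137]
((0.42346781492233276, 0.2045096606016159), (0.2207093983888626, 0.3400269150733948), 0.6928146481513977)
top dish [-0.00887087 -0.00389669  0.00279843  0.01298051  0.0244181   0.03393568]
  rim 753 [0.6469259  0.27316336 0.04385569] 
[... 770 characters left out ...]
.07243592] [ 0.53973282 -0.00633464  0.07360466] [0.03846036 0.04184932 0.00865926]
side tray [-0.00393928 -0.00112553  0.00342449  0.01255694  0.01903992  0.02514409]
  rim 479 [0.40584192 0.20734272 0.03977675] [ 0.18561118 -0.38815403  0.48874834] [0.63618362 1.58961594 0.96144975]
((0.19986307621002197, -0.40885597467422485), (1.679337739944458, 0.1363632082939148), 71.40717315673828)
side dish [-0.00351972 -0.00104679  0.00330978  0.01918349  0.02577687  0.03026815]
  rim 466 [0.63135618 0.25999492 0.03589034] [ 0.2908843  -0.38136062  0.48874283] [0.84672987 1.60320276 0.96146077]
((0.31715503334999084, -0.4054408073425293), (1.7900786399841309, 0.14988136291503906), 64.74562072753906)
```

View pics/mont.png

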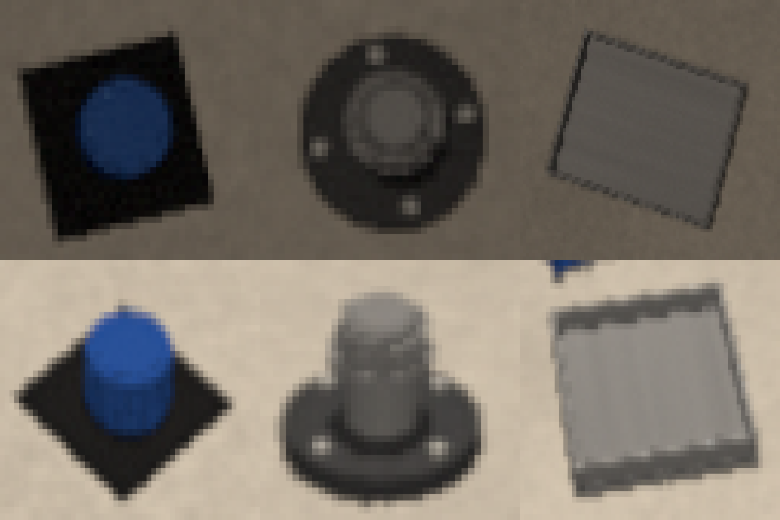

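Run:
```python
from h import *
def big(m):
    n,l,s,_=cv2.connectedComponentsWithStats(m.astype(np.uint8)); return l==1+s[1:,4].argmax()
def cen(o,D,m,z,lab):
    q=cast(o,D[m],z)[:,:2]
    ct,_=cv2.findContours(m.astype(np.uint8),cv2.RETR_EXTERNAL,cv2.CHAIN_APPROX_NONE)
    ct=max(ct,key=len)[:,0]; e=cast(o,D[ct[:,1],ct[:,0]],z)[:,:2]; cc,r=circ(e)
    print(lab,"mean",q.mean(0).round(4),"circ",cc.round(4),round(r,4), "px",np.argwhere(m).mean(0)[::-1].round(1))
for n in("top","side"):
    z=np.load(n+"0.npz"); f,P,D,o=z["f"],z["P"],z["D"],z["o"]; print(n,o)
    h=cv2.cvtColor(f,cv2.COLOR_RGB2HSV); H,S,V=[h[...,i].astype(int) for i in range(3)]
    def R(a,b,c,d):
        m=np.zeros((480,640),bool); m[b:d,a:c]=1; return m
    blue=(H>100)&(H<125)&(S>120)
    if n=="top":
        cap=big(blue&R(375,228,420,270)&(V>50)); cen(o,D,cap,.03,"cap")
        print(V[237,300:350], V[215:260,326])
        foot=big((V<58)&R(305,217,347,257))
        ct,_=cv2.findContours(foot.astype(np.uint8),0,1); hl=cv2.drawContours(np.zeros((480,640),np.uint8),ct,-1,1,-1)>0
        cen(o,D,hl,.014,"foot")
        t=R(305,217,347,257)&(P[...,2]>.066)
        cen(o,D,big(t),.068,"nose"); 
    else:
        print(V[296:328,357])
        cap=big(blue&R(330,295,385,335)&(V>150)); cen(o,D,cap,.03,"captop")
        t=R(310,245,350,285)&(P[...,2]>.066)
        cen(o,D,big(t),.07,"nose"); 
        foot=big((V<120)&R(310,245,350,285)); cen(o,D,foot,.014,"foot+stem")
```

```text
top [0.33470475 0.0334104  1.8145974 ]
cap mean [ 0.51  -0.209] circ [ 0.5099 -0.2089] 0.022 px [396.2 248.1]
[ 99 100 102 100 100  99 100  98  98  98  99  75  33  35  37  38  33  34
  46  65  71  61  58  73  80  82  80  81  81  79  64  48  63  77  56  29
  33  32  32  31  30  72  96  97  97  98  99  99  97  97] [101  98  99 100 101 102  94  67  33  32  33  32  45  62  60  66  80  81
  81  81  81  81  80  80  69  64  71  49  47  15  21  33  33  33  35  34
  30  58  98  97  98  99  99 100  98]
foot mean [ 0.5431 -0.0012] circ [ 0.5432 -0.0012] 0.043 px [325.9 237.1]
nose mean [ 0.5425 -0.0031] circ [ 0.5426 -0.0027] 0.017 px [327.  235.1]
side [-0.13248063 -1.182962    0.96947322]
[197 197 197 199 201 194 147 144 150 152 153 152 152 152 152 151 138 143
 112  91  89  89  86  93  95  67  32  25  31  30  32  30]
captop mean [ 0.5104 -0.2092] circ [ 0.5106 -0.2092] 0.0163 px [356.9 307.5]
nose mean [ 0.5406 -0.005 ] circ [ 0.5406 -0.005 ] 0.0183 px [327.7 253.5]
foot+stem mean [ 0.5423 -0.0043] circ [0.5451 0.0008] 0.0547 px [328.2 269.5]
```

```bash
cat > go.py <<'E'
import sys
from h import *
from scipy.spatial.transform import Rotation as Ro
def rel(t,ang=None):
    s=robot.sense(); M=Ro.from_rotvec(s["orientation"]).as_matrix()
    a=np.arctan2(M[1,0],M[0,0])
    print("pos",s["position"].round(4),"ang",round(a,3),"tilt",M[:2,2].round(4),"j6",s["joint_positions"][5].round(3),"F",s["force"].round(2),"Tq",s["wrist_torque"].round(3),"w",round(s["gripper_width"],4),"t",round(s["time"],2))
    if t is not None: print("travel cm",(M.T@(np.array(t)-s["position"])*100).round(2),"yaw",None if ang is None else round(a-ang,3))
v=[float(x) for x in sys.argv[1:]]
rel(v[:3] if v else None,v[3] if len(v)>3 else None)
E
python3 go.py 0.51 -0.209 0.15 1.9
```

```text
pos [0.1723 0.5221 0.2051] ang 1.252 tilt [-0.0003 -0.0007] j6 -0.067 F [-0.3  -0.48 -0.24] Tq [ 0.017 -0.001  0.013] w 0.0937 t 0.2
travel cm [-58.84  54.98   5.55] yaw -0.648
```

```bash
python3 -m creep '[{"travel":[-58.8,55,3],"yaw":0,"fingers":1},{"travel":[-58.8,55,3],"yaw":0,"fingers":1},{"travel":[-58.8,55,3],"yaw":0,"fingers":1},{"travel":[-58.8,55,3],"yaw":0,"fingers":1},{"travel":[-58.8,55,3],"yaw":-0.2,"fingers":1},{"travel":[-58.8,55,3],"yaw":-0.4,"fingers":1},{"travel":[-58.8,55,3],"yaw":-0.65,"fingers":1},{"travel":[-58.8,55,3],"yaw":-0.65,"fingers":1}]' 12; python3 go.py 0.51 -0.209 0.15 1.9
```

```text
time: 0.87
position: [0.3017, 0.2444, 0.1943]
orientation: [2.107, 2.33, -0.0]
force: [-0.1, -0.3, 0.9]
gripper_width: 0.0938
pos [0.3017 0.2444 0.1943] ang 1.671 tilt [ 0.     -0.0005] j6 -1.084 F [-0.09 -0.34  0.89] Tq [ 0.083  0.001 -0.011] w 0.0938 t 0.87
travel cm [-47.2   16.19   4.45] yaw -0.229
```

```bash
python3 -m creep '[{"travel":[-47.2,16.2,4.4],"yaw":0,"fingers":1},{"travel":[-47.2,16.2,4.4],"yaw":0,"fingers":1},{"travel":[-47.2,16.2,4.4],"yaw":-0.1,"fingers":1},{"travel":[-47.2,16.2,4.4],"yaw":-0.23,"fingers":1},{"travel":[-47.2,16.2,4.4],"yaw":-0.23,"fingers":1},{"travel":[-47.2,16.2,4.4],"yaw":-0.23,"fingers":1},{"travel":[-47.2,16.2,4.4],"yaw":-0.23,"fingers":1},{"travel":[-47.2,16.2,4.4],"yaw":-0.23,"fingers":1}]'; python3 go.py 0.51 -0.209 0.15 1.9
```

```text
time: 1.53
position: [0.4346, -0.045, 0.1664]
orientation: [1.826, 2.556, -0.0]
force: [1.4, 0.8, -0.3]
gripper_width: 0.0942
pos [ 0.4346 -0.045   0.1664] ang 1.901 tilt [ 0.0005 -0.0005] j6 -2.088 F [ 1.36  0.76 -0.32] Tq [0.147 0.073 0.001] w 0.0942 t 1.53
travel cm [-17.96   1.81   1.65] yaw 0.001
```

```bash
python3 -m creep '[{"travel":[-18,1.8,1.6],"yaw":0,"fingers":1},{"travel":[-18,1.8,1.6],"yaw":0,"fingers":1},{"travel":[-18,1.8,1.6],"yaw":0,"fingers":1},{"travel":[-18,1.8,1.6],"yaw":0,"fingers":1},{"travel":[-18,1.8,1.6],"yaw":0,"fingers":1},{"travel":[-18,1.8,6],"yaw":0,"fingers":1},{"travel":[-18,1.8,9],"yaw":0,"fingers":1},{"travel":[-18,1.8,9],"yaw":0,"fingers":1}]'; python3 go.py 0.51 -0.209 0.0065
python3 - <<'E'
from h import *
c=robot.camera("top");d=robot.camera("side")
a=cv2.resize(c["frame"][190:310,320:480],(400,300));b=cv2.resize(d["frame"][240:360,280:440],(400,300))
cv2.imwrite("pics/g1.png",np.hstack([a,b])[...,::-1])
E
```

```text
time: 2.2
position: [0.5071, -0.2085, 0.0706]
orientation: [-1.822, -2.549, 0.003]
force: [-0.5, 1.0, -0.2]
gripper_width: 0.0946
pos [ 0.5071 -0.2085  0.0706] ang 1.9 tilt [-0.0081  0.0038] j6 -2.357 F [-0.51  0.97 -0.22] Tq [ 0.026  0.085 -0.015] w 0.0946 t 2.2
travel cm [-0.18  0.3   6.41] yaw None
```

View pics/g1.png

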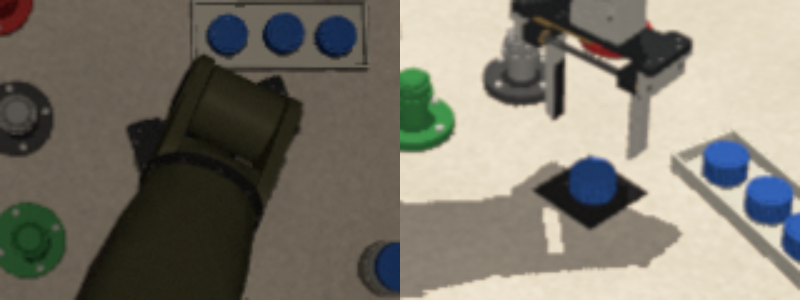

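The side view shows the open fingers over the cap, which stands centred on the mat between them. I descend.

```bash
python3 -m creep '[{"travel":[0,0.2,2],"yaw":0,"fingers":1},{"travel":[0,0.2,4],"yaw":0,"fingers":1},{"travel":[0,0.3,5],"yaw":0,"fingers":1},{"travel":[0,0.3,5.2],"yaw":0,"fingers":1},{"travel":[0,0.3,5.2],"yaw":0,"fingers":1}]' 12; python3 go.py 0.51 -0.209 0.0065
```

```text
time: 2.72
position: [0.5133, -0.2085, 0.026]
orientation: [1.825, 2.557, -0.0]
force: [-0.1, -0.6, 0.4]
gripper_width: 0.0939
pos [ 0.5133 -0.2085  0.026 ] ang 1.901 tilt [ 0.0001 -0.0003] j6 -2.353 F [-0.11 -0.63  0.4 ] Tq [0.078 0.004 0.049] w 0.0939 t 2.72
travel cm [ 0.06 -0.33  1.95] yaw None
```

```bash
python3 -m creep '[{"travel":[0,-0.3,0.5],"yaw":0,"fingers":1},{"travel":[0,-0.3,1.3],"yaw":0,"fingers":1},{"travel":[0,-0.3,1.9],"yaw":0,"fingers":1},{"travel":[0,-0.3,1.9],"yaw":0,"fingers":1},{"travel":[0,-0.3,1.9],"yaw":0,"fingers":1}]' 12; python3 go.py 0.51 -0.209 0.0065
```

```text
time: 3.13
position: [0.5103, -0.2094, 0.0067]
orientation: [-1.825, -2.556, 0.001]
force: [-0.6, 0.1, 1.2]
gripper_width: 0.094
pos [ 0.5103 -0.2094  0.0067] ang 1.901 tilt [-0.0006  0.    ] j6 -2.357 F [-0.63  0.09  1.16] Tq [ 0.052 -0.021  0.002] w 0.094 t 3.13
travel cm [ 0.05 -0.01  0.02] yaw None
```

```bash
python3 -m creep '[{"travel":[0,0,0],"yaw":0,"fingers":0.4},{"travel":[0,0,0],"yaw":0,"fingers":0.4},{"travel":[0,0,0],"yaw":0,"fingers":0.3},{"travel":[0,0,0],"yaw":0,"fingers":0.3},{"travel":[0,0,0],"yaw":0,"fingers":0.3},{"travel":[0,0,0],"yaw":0,"fingers":0.3},{"travel":[0,0,0],"yaw":0,"fingers":0.3},{"travel":[0,0,0],"yaw":0,"fingers":0.3}]' 15; python3 go.py 0.5425 -0.002 0.11 2.4
```

```text
time: 3.8
position: [0.5103, -0.2094, 0.0067]
orientation: [-1.825, -2.556, 0.0]
force: [-0.7, 0.2, 0.6]
gripper_width: 0.0474
pos [ 0.5103 -0.2094  0.0067] ang 1.901 tilt [-0.0006  0.    ] j6 -2.357 F [-0.74  0.18  0.62] Tq [0.048 0.03  0.029] w 0.0474 t 3.8
travel cm [ 18.57   9.77 -10.33] yaw -0.499
```

```bash
python3 -m creep '[{"travel":[0,0,-2],"yaw":0,"fingers":0.3},{"travel":[0,0,-6],"yaw":0,"fingers":0.3},{"travel":[1,0.5,-10.5],"yaw":0,"fingers":0.3},{"travel":[4,2,-10.5],"yaw":0,"fingers":0.3},{"travel":[8,4,-10.5],"yaw":0,"fingers":0.3},{"travel":[12,6,-10.5],"yaw":0,"fingers":0.3},{"travel":[15,8,-10.5],"yaw":-0.1,"fingers":0.3},{"travel":[17,9,-10.5],"yaw":-0.2,"fingers":0.3}]'; python3 go.py 0.5425 -0.002 0.115 2.4
```

```text
time: 4.47
position: [0.5407, -0.0159, 0.112]
orientation: [-1.553, -2.731, -0.001]
force: [0.3, -1.0, -0.0]
gripper_width: 0.0479
pos [ 0.5407 -0.0159  0.112 ] ang 2.107 tilt [0.0001 0.0003] j6 -2.205 F [ 0.3  -0.95 -0.03] Tq [0.05  0.006 0.03 ] w 0.0479 t 4.47
travel cm [ 1.1   0.87 -0.3 ] yaw -0.293
```

```bash
python3 -m creep '[{"travel":[1.1,0.9,-0.3],"yaw":-0.1,"fingers":0.3},{"travel":[1.1,0.9,-0.3],"yaw":-0.2,"fingers":0.3},{"travel":[1.1,0.9,-0.3],"yaw":-0.3,"fingers":0.3},{"travel":[1.1,0.9,-0.3],"yaw":-0.3,"fingers":0.3},{"travel":[1.1,0.9,-0.3],"yaw":-0.3,"fingers":0.3},{"travel":[1.1,0.9,-0.3],"yaw":-0.3,"fingers":0.3}]'; python3 go.py 0.5425 -0.002 0.075
python3 - <<'E'
from h import *
c=robot.camera("top");d=robot.camera("side")
a=cv2.resize(c["frame"][180:300,250:410],(400,300));b=cv2.resize(d["frame"][190:310,250:410],(400,300))
cv2.imwrite("pics/g2.png",np.hstack([a,b])[...,::-1])
E
```

```text
time: 4.97
position: [0.5428, -0.002, 0.1149]
orientation: [-1.133, -2.93, -0.001]
force: [-0.5, -0.9, 0.2]
gripper_width: 0.0481
pos [ 0.5428 -0.002   0.1149] ang 2.404 tilt [-0.      0.0004] j6 -2.475 F [-0.54 -0.9   0.15] Tq [0.07  0.009 0.006] w 0.0481 t 4.97
travel cm [ 0.02 -0.02  3.99] yaw None
```

View pics/g2.png

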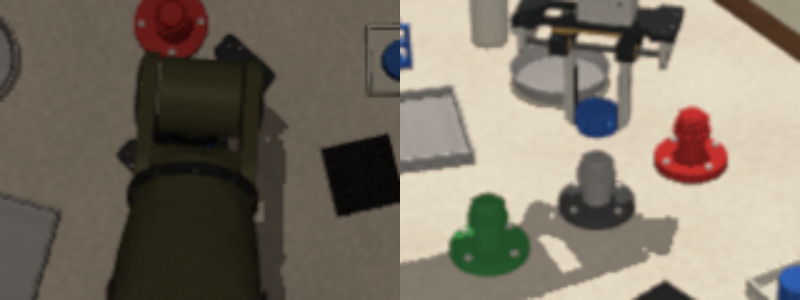

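```bash
python3 -m creep '[{"travel":[0,0,1.5],"yaw":0,"fingers":0.3},{"travel":[0,0,3],"yaw":0,"fingers":0.3},{"travel":[0,0,3.8],"yaw":0,"fingers":0.3},{"travel":[0,0,4.2],"yaw":0,"fingers":0.3},{"travel":[0,0,4.2],"yaw":0,"fingers":0.3}]'; python3 go.py 0.5425 -0.002 0.067
```

```text
time: 5.48
position: [0.5425, -0.0021, 0.0723]
orientation: [-1.132, -2.929, 0.0]
force: [0.1, 0.3, -0.8]
gripper_width: 0.0478
pos [ 0.5425 -0.0021  0.0723] ang 2.404 tilt [-0.0013  0.0005] j6 -2.476 F [ 0.06  0.3  -0.83] Tq [0.066 0.092 0.018] w 0.0478 t 5.48
travel cm [0.   0.01 0.53] yaw None
```

```bash
python3 -m creep '[{"travel":[0,0,0.15],"yaw":0,"fingers":0.3},{"travel":[0,0,0.3],"yaw":0,"fingers":0.3},{"travel":[0,0,0.3],"yaw":0,"fingers":0.3}]'; python3 go.py; python3 -m creep '[{"travel":[0,0,0.15],"yaw":0,"fingers":0.3},{"travel":[0,0,0.25],"yaw":0,"fingers":0.3},{"travel":[0,0,0.25],"yaw":0,"fingers":0.3}]'; python3 go.py
```

```text
time: 5.73
position: [0.5428, -0.0022, 0.0698]
orientation: [-1.133, -2.93, -0.0]
force: [0.6, -0.4, 1.5]
gripper_width: 0.0477
pos [ 0.5428 -0.0022  0.0698] ang 2.404 tilt [-0.0003  0.0004] j6 -2.476 F [ 0.6  -0.36  1.49] Tq [0.125 0.093 0.04 ] w 0.0477 t 5.73
time: 5.98
position: [0.5434, -0.0023, 0.0682]
orientation: [1.133, 2.929, 0.001]
force: [-0.8, -0.5, 6.5]
gripper_width: 0.048
pos [ 0.5434 -0.0023  0.0682] ang 2.404 tilt [0.0016 0.0002] j6 -2.476 F [-0.78 -0.5   6.46] Tq [0.015 0.175 0.044] w 0.048 t 5.98
```

```bash
python3 -m creep '[{"travel":[0,0,0.05],"yaw":0.1,"fingers":0.3},{"travel":[0,0,0.05],"yaw":0.2,"fingers":0.3},{"travel":[0,0,0.05],"yaw":0.3,"fingers":0.3},{"travel":[0,0,0.05],"yaw":0.4,"fingers":0.3}]' 12; python3 go.py
python3 - <<'E'
from h import *
c=robot.camera("top");d=robot.camera("side")
a=cv2.resize(c["frame"][180:300,250:410],(400,300));b=cv2.resize(d["frame"][220:280,290:370],(400,300))
cv2.imwrite("pics/g3.png",np.hstack([a,b])[...,::-1])
E
```

```text
time: 6.32
position: [0.5436, -0.0022, 0.0682]
orientation: [1.698, 2.641, 0.002]
force: [-1.2, 1.5, 0.6]
gripper_width: 0.048
pos [ 0.5436 -0.0022  0.0682] ang 1.999 tilt [0.0022 0.0004] j6 -2.071 F [-1.15  1.46  0.61] Tq [0.362 0.219 0.026] w 0.048 t 6.32
```

View pics/g3.png

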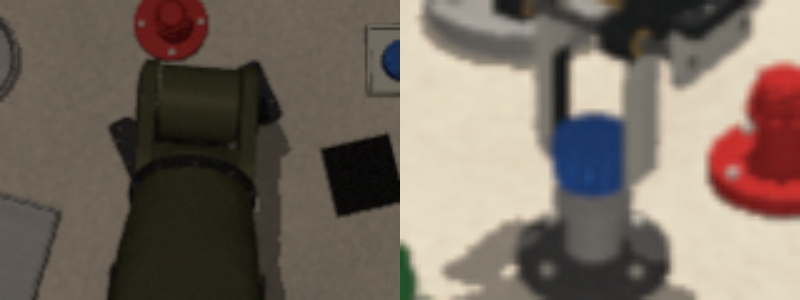

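```bash
python3 -m creep '[{"travel":[0,0,0.1],"yaw":0.1,"fingers":0.3},{"travel":[0,0,0.1],"yaw":0.2,"fingers":0.3},{"travel":[0,0,0.1],"yaw":0.3,"fingers":0.3},{"travel":[0,0,0.1],"yaw":0.4,"fingers":0.3}]' 12; python3 go.py;  python3 -m creep '[{"travel":[0,0,0.08],"yaw":0.1,"fingers":0.3},{"travel":[0,0,0.08],"yaw":0.2,"fingers":0.3},{"travel":[0,0,0.08],"yaw":0.3,"fingers":0.3},{"travel":[0,0,0.08],"yaw":0.4,"fingers":0.3}]' 12; python3 go.py
```

```text
time: 6.75
position: [0.5435, -0.002, 0.067]
orientation: [2.187, 2.254, 0.003]
force: [-0.5, 0.4, -0.2]
gripper_width: 0.0478
pos [ 0.5435 -0.002   0.067 ] ang 1.601 tilt [0.0021 0.0005] j6 -1.673 F [-0.53  0.42 -0.21] Tq [ 0.051  0.018 -0.016] w 0.0478 t 6.75
time: 7.08
position: [0.5436, -0.0021, 0.0662]
orientation: [2.592, 1.773, 0.003]
force: [0.7, 0.8, -0.4]
gripper_width: 0.0477
pos [ 0.5436 -0.0021  0.0662] ang 1.2 tilt [0.0022 0.0004] j6 -1.272 F [ 0.66  0.79 -0.44] Tq [ 0.004  0.024 -0.015] w 0.0477 t 7.08
```

```bash
python3 -m creep '[{"travel":[0,0,0.1],"yaw":0,"fingers":0.3},{"travel":[0,0,0.2],"yaw":0,"fingers":0.3},{"travel":[0,0,0.2],"yaw":0,"fingers":0.3}]' 12; python3 go.py
```

```text
time: 7.33
position: [0.5438, -0.0022, 0.0643]
orientation: [2.587, 1.779, 0.004]
force: [-0.0, 0.5, 2.0]
gripper_width: 0.0482
pos [ 0.5438 -0.0022  0.0643] ang 1.205 tilt [0.0027 0.0002] j6 -1.277 F [-0.03  0.55  2.02] Tq [-0.01  -0.072  0.065] w 0.0482 t 7.33
```

```bash
python3 -m creep '[{"travel":[0,0,0.08],"yaw":0,"fingers":0.3},{"travel":[0,0,0.15],"yaw":0,"fingers":0.3},{"travel":[0,0,0.15],"yaw":0,"fingers":0.3}]' 12; python3 go.py
```

```text
time: 7.58
position: [0.5442, -0.0022, 0.0635]
orientation: [2.585, 1.782, 0.005]
force: [-1.1, 0.3, 7.4]
gripper_width: 0.0478
pos [ 0.5442 -0.0022  0.0635] ang 1.207 tilt [0.0039 0.0001] j6 -1.279 F [-1.11  0.35  7.39] Tq [-0.007  0.269 -0.025] w 0.0478 t 7.58
```

```bash
python3 -m creep '[{"travel":[-0.02,-0.06,0.07],"yaw":0.1,"fingers":0.3},{"travel":[-0.02,-0.06,0.07],"yaw":0.2,"fingers":0.3},{"travel":[-0.02,-0.06,0.07],"yaw":0.3,"fingers":0.3}]' 12; python3 go.py; python3 -m creep '[{"travel":[0,0,0.08],"yaw":0,"fingers":0.3},{"travel":[0,0,0.08],"yaw":0,"fingers":0.3}]' 12; python3 go.py
```

```text
time: 7.83
position: [0.5437, -0.0023, 0.0629]
orientation: [2.824, 1.372, 0.006]
force: [0.5, -1.3, 1.0]
gripper_width: 0.048
pos [ 0.5437 -0.0023  0.0629] ang 0.905 tilt [ 0.0043 -0.0001] j6 -0.977 F [ 0.53 -1.28  0.95] Tq [-0.309 -0.116  0.011] w 0.048 t 7.83
time: 8.0
position: [0.544, -0.0024, 0.0625]
orientation: [2.821, 1.377, 0.007]
force: [-1.2, -0.1, 7.5]
gripper_width: 0.048
pos [ 0.544  -0.0024  0.0625] ang 0.908 tilt [ 0.0051 -0.0002] j6 -0.98 F [-1.18 -0.12  7.47] Tq [-0.119  0.255 -0.112] w 0.048 t 8.0
```

```bash
python3 -m creep '[{"travel":[-0.03,-0.03,0.08],"yaw":0.1,"fingers":0.3},{"travel":[-0.03,-0.03,0.08],"yaw":0.2,"fingers":0.3},{"travel":[-0.03,-0.03,0.08],"yaw":0.3,"fingers":0.3}]' 12; python3 go.py; python3 -m creep '[{"travel":[0,0,0.08],"yaw":0,"fingers":0.3},{"travel":[0,0,0.08],"yaw":0,"fingers":0.3}]' 12; python3 go.py
```

```text
time: 8.25
position: [0.5436, -0.0028, 0.0619]
orientation: [2.995, 0.94, 0.008]
force: [0.1, -4.3, 2.1]
gripper_width: 0.0477
pos [ 0.5436 -0.0028  0.0619] ang 0.608 tilt [ 0.0053 -0.001 ] j6 -0.68 F [ 0.08 -4.3   2.07] Tq [-0.903  0.2    0.038] w 0.0477 t 8.25
time: 8.42
position: [0.5438, -0.003, 0.0615]
orientation: [2.992, 0.948, 0.008]
force: [-1.6, -0.5, 8.3]
gripper_width: 0.048
pos [ 0.5438 -0.003   0.0615] ang 0.614 tilt [ 0.0058 -0.0011] j6 -0.686 F [-1.59 -0.5   8.28] Tq [-0.336  0.495 -0.09 ] w 0.048 t 8.42
```

```bash
python3 -m creep '[{"travel":[-0.02,0,0.08],"yaw":0.1,"fingers":0.3},{"travel":[-0.02,0,0.08],"yaw":0.2,"fingers":0.3},{"travel":[-0.02,0,0.12],"yaw":0.3,"fingers":0.3}]' 12; python3 go.py; python3 -m creep '[{"travel":[0,0,0.06],"yaw":0.1,"fingers":0.3},{"travel":[0,0,0.1],"yaw":0.2,"fingers":0.3},{"travel":[0,0,0.13],"yaw":0.3,"fingers":0.3}]' 12; python3 go.py
```

```text
time: 8.67
position: [0.5434, -0.0036, 0.0607]
orientation: [3.1, 0.492, 0.008]
force: [-6.3, -6.8, 10.3]
gripper_width: 0.0479
pos [ 0.5434 -0.0036  0.0607] ang 0.315 tilt [ 0.0053 -0.0021] j6 -0.387 F [-6.34 -6.77 10.32] Tq [-1.217  1.306  0.129] w 0.0479 t 8.67
time: 8.92
position: [0.5427, -0.0041, 0.0597]
orientation: [3.139, 0.026, 0.006]
force: [-10.6, -4.4, 12.0]
gripper_width: 0.0477
pos [ 0.5427 -0.0041  0.0597] ang 0.016 tilt [ 0.0035 -0.0029] j6 -0.088 F [-10.6   -4.35  12.  ] Tq [-0.907  2.111  0.11 ] w 0.0477 t 8.92
```

```bash
python3 -m creep '[{"travel":[0,0,-0.05],"yaw":0,"fingers":0.62},{"travel":[0,0,-0.05],"yaw":0,"fingers":0.62},{"travel":[0,0,-0.05],"yaw":0,"fingers":0.62},{"travel":[0,0,-0.05],"yaw":0,"fingers":0.62}]' 12; python3 go.py
python3 - <<'E'
from h import *
c,o,D,P=cloud("side")
h=cv2.cvtColor(c["frame"],cv2.COLOR_RGB2HSV); H,S,V=[h[...,i].astype(int) for i in range(3)]
b=cv2.resize(c["frame"][225:285,295:375],(800,600),interpolation=cv2.INTER_CUBIC)
cv2.imwrite("pics/g4.png",b[...,::-1])
m=np.zeros((480,640),bool); m[225:285,295:375]=1; m&=(H>100)&(H<125)&(S>120)
ys,xs=np.nonzero(m);print(m.sum(),xs.min(),xs.max(),ys.min(),ys.max())
print(V[238:275,328],m[238:275,328].astype(int))
for vv in range(ys.min(),ys.max()+1):
    x=np.nonzero(m[vv])[0]; print(vv,x.min(),x.max(),(V[vv,x].mean()).round(),P[vv,(x.min()+x.max())//2].round(4))
E
```

```text
time: 9.25
position: [0.5427, -0.004, 0.06]
orientation: [3.139, 0.031, 0.005]
force: [0.1, -1.5, -0.6]
gripper_width: 0.0581
pos [ 0.5427 -0.004   0.06  ] ang 0.02 tilt [ 0.0034 -0.0028] j6 -0.092 F [ 0.06 -1.54 -0.6 ] Tq [-0.071  0.034  0.004] w 0.0581 t 9.25
193 322 337 246 260
[227 226 224 225 228 229 149 108 100 101 100 101 100 100 107 111 111 112
 111 110 109 104 105  95  99 102 104 104 105 104 104 104 104 105  75  52
  46] [0 0 0 0 0 0 0 0 1 1 1 1 1 1 1 1 1 1 1 1 1 1 1 0 0 0 0 0 0 0 0 0 0 0 0 0 0]
246 324 333 100.0 [0.5517 0.013  0.0816]
247 323 335 104.0 [ 0.5457 -0.0032  0.0892]
248 322 337 99.0 [ 0.5454 -0.0036  0.0862]
249 322 337 98.0 [ 0.5407 -0.012   0.0891]
250 322 337 98.0 [ 0.5393 -0.0143  0.0875]
251 322 337 99.0 [ 0.5394 -0.0142  0.0841]
252 323 336 105.0 [ 0.5379 -0.0167  0.0826]
253 323 336 107.0 [ 0.5391 -0.0146  0.0777]
254 323 335 107.0 [ 0.5336 -0.0242  0.0817]
255 323 335 108.0 [ 0.5367 -0.0188  0.0742]
256 323 335 107.0 [ 0.534  -0.0236  0.0745]
257 323 335 107.0 [ 0.5329 -0.0254  0.0725]
258 323 334 108.0 [ 0.5337 -0.0184  0.0648]
259 324 333 107.0 [ 0.5321 -0.0213  0.0636]
260 327 330 103.0 [ 0.5311 -0.023   0.0615]
```

View pics/g4.png

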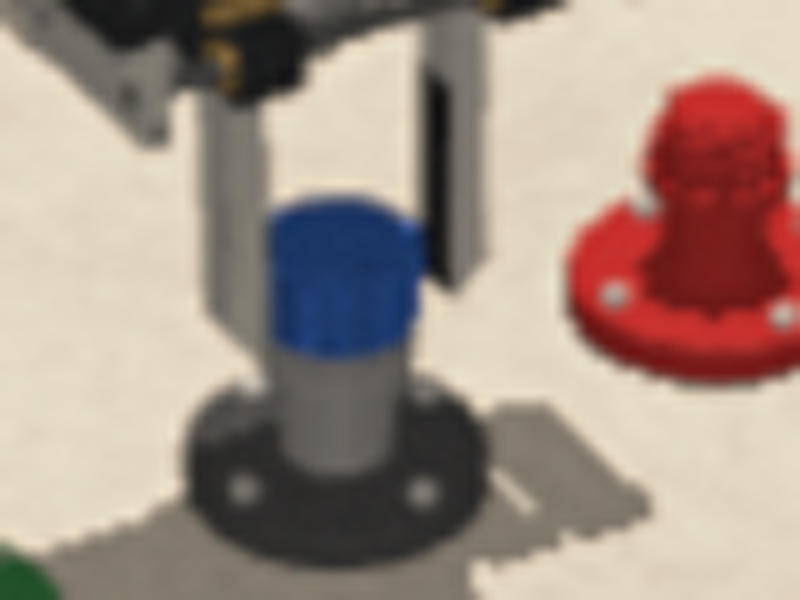

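Run:
```python
from h import *
c=robot.camera("side")
T=c["world_to_cam"]
def pj(p):
    return cv2.projectPoints(np.array([p],float),cv2.Rodrigues(T[:3,:3])[0],T[:3,3],c["camera_matrix"],np.array([c["k1"],0,0,0]))[0].ravel().round(2)
for x,y in((.5427,-.004),(.5417,-.004),(.5427,-.002),(.5432,-.0012)):
    print(x,y,[pj((x,y,z)) for z in(.014,.05,.06,.085)])
f=c["frame"].astype(int)
for r in(262,264,266): print(r,f[r,318:342].sum(1)//3)
for r in(249,253,256): print(r,f[r,318:342,2]-f[r,318:342,0])
```

```text
0.5427 -0.004 [array([328.24, 269.3 ]), array([328.23, 258.97]), array([328.23, 256.06]), array([328.22, 248.68])]
0.5417 -0.004 [array([327.94, 269.4 ]), array([327.93, 259.07]), array([327.92, 256.15]), array([327.91, 248.78])]
0.5427 -0.002 [array([327.9 , 268.96]), array([327.88, 258.63]), array([327.88, 255.72]), array([327.87, 248.35])]
0.5432 -0.0012 [array([327.91, 268.77]), array([327.89, 258.44]), array([327.89, 255.53]), array([327.88, 248.17])]
262 [198 202 183 125  90  91  91  93  93  93  94  94  95  94  93  92  89  89
 133 162 180 206 217 218]
264 [ 99 120 127 102  81  83  91  95  97  98 101 100  98  97  94  89  81  67
  90 111  97  94 131 173]
266 [ 77  78  76  75  75  83  90  94  95  97 100 100  97  94  92  87  63  44
  44  46  45  42  41  56]
249 [-13 -15 -15   6  54  73  75  72  73  73  73  73  74  73  73  73  77  76
  71  39   4  -6 -12 -13]
253 [-13 -15 -15   8  41  66  74  78  78  78  79  78  77  76  76  79  79  78
  59 -14 -24 -13 -14 -25]
256 [-14 -14 -15  -2  40  66  75  82  82  79  80  81  76  74  78  81  81  75
  37 -24 -36 -35 -35 -35]
```

```bash
python3 -m creep '[{"travel":[0,0,0],"yaw":0,"fingers":0.4},{"travel":[0,0,0],"yaw":0,"fingers":0.4},{"travel":[0,0,0],"yaw":0,"fingers":0.4},{"travel":[0,0,0],"yaw":0,"fingers":0.4}]' 10; python3 go.py;python3 -m creep '[{"travel":[0,0,0],"yaw":0,"fingers":0.4}]' ; python3 go.py
```

```text
time: 9.68
position: [0.5425, -0.004, 0.06]
orientation: [3.139, 0.029, 0.004]
force: [-1.5, 0.2, 1.8]
gripper_width: 0.048
pos [ 0.5425 -0.004   0.06  ] ang 0.019 tilt [ 0.0029 -0.0028] j6 -0.091 F [-1.46  0.16  1.77] Tq [-0.082  0.422 -0.003] w 0.048 t 9.68
time: 9.77
position: [0.5425, -0.004, 0.06]
orientation: [3.139, 0.03, 0.004]
force: [-0.6, 0.7, 1.5]
gripper_width: 0.0479
pos [ 0.5425 -0.004   0.06  ] ang 0.019 tilt [ 0.0028 -0.0027] j6 -0.091 F [-0.56  0.66  1.45] Tq [-0.048  0.159 -0.053] w 0.0479 t 9.77
```

```bash
python3 -m creep '[{"travel":[-0.02,0,0.05],"yaw":0,"fingers":0.4},{"travel":[-0.02,0,0.06],"yaw":0.06,"fingers":0.4},{"travel":[-0.02,0,0.08],"yaw":0.12,"fingers":0.4}]' ; python3 go.py;python3 -m creep '[{"travel":[0,0,0.05],"yaw":0.06,"fingers":0.4},{"travel":[0,0,0.06],"yaw":0.12,"fingers":0.4}]' ; python3 go.py
```

```text
time: 10.02
position: [0.5423, -0.0041, 0.0595]
orientation: [3.135, -0.162, 0.005]
force: [-3.7, -0.6, 5.0]
gripper_width: 0.0479
pos [ 0.5423 -0.0041  0.0595] ang -0.104 tilt [ 0.0029 -0.0029] j6 0.032 F [-3.69 -0.56  5.  ] Tq [-0.156  0.782  0.028] w 0.0479 t 10.02
time: 10.18
position: [0.542, -0.0041, 0.059]
orientation: [3.119, -0.355, 0.004]
force: [-5.7, -1.1, 5.7]
gripper_width: 0.0477
pos [ 0.542  -0.0041  0.059 ] ang -0.226 tilt [ 0.0021 -0.003 ] j6 0.154 F [-5.68 -1.14  5.75] Tq [-0.137  1.2    0.03 ] w 0.0477 t 10.18
```

```bash
python3 -m creep '[{"travel":[-0.08,0.02,0.05],"yaw":0.06,"fingers":0.4},{"travel":[-0.08,0.02,0.07],"yaw":0.12,"fingers":0.4}]' ; python3 go.py;python3 -m creep '[{"travel":[-0.03,0.01,0.06],"yaw":0.06,"fingers":0.4},{"travel":[-0.03,0.01,0.08],"yaw":0.12,"fingers":0.4}]' ; python3 go.py
```

```text
time: 10.35
position: [0.5415, -0.0042, 0.0588]
orientation: [3.091, -0.546, 0.006]
force: [-1.0, -0.0, 3.6]
gripper_width: 0.0479
pos [ 0.5415 -0.0042  0.0588] ang -0.35 tilt [ 0.0032 -0.0031] j6 0.277 F [-1.04 -0.03  3.56] Tq [ 0.006  0.349 -0.05 ] w 0.0479 t 10.35
time: 10.52
position: [0.5412, -0.0041, 0.0584]
orientation: [3.052, -0.735, 0.007]
force: [-3.1, 1.7, 6.8]
gripper_width: 0.0483
pos [ 0.5412 -0.0041  0.0584] ang -0.473 tilt [ 0.0037 -0.003 ] j6 0.4 F [-3.07  1.71  6.77] Tq [0.076 0.733 0.058] w 0.0483 t 10.52
```

```bash
python3 -m creep '[{"travel":[-0.04,0.0,0.05],"yaw":0.08,"fingers":0.4},{"travel":[-0.04,0.0,0.07],"yaw":0.16,"fingers":0.4}]' ; python3 go.py;python3 -m creep '[{"travel":[-0.03,0.01,0.06],"yaw":0.08,"fingers":0.4},{"travel":[-0.03,0.01,0.08],"yaw":0.16,"fingers":0.4}]' ; python3 go.py
```

```text
time: 10.68
position: [0.5409, -0.0039, 0.0579]
orientation: [2.982, -0.982, 0.007]
force: [-3.4, 0.8, 4.5]
gripper_width: 0.0481
pos [ 0.5409 -0.0039  0.0579] ang -0.636 tilt [ 0.0039 -0.003 ] j6 0.565 F [-3.38  0.8   4.46] Tq [0.086 0.821 0.084] w 0.0481 t 10.68
time: 10.85
position: [0.5405, -0.0037, 0.0574]
orientation: [2.892, -1.223, 0.007]
force: [-3.6, 1.2, 5.0]
gripper_width: 0.0482
pos [ 0.5405 -0.0037  0.0574] ang -0.8 tilt [ 0.0039 -0.0029] j6 0.729 F [-3.63  1.21  4.96] Tq [0.221 0.921 0.04 ] w 0.0482 t 10.85
```

```bash
python3 -m creep '[{"travel":[-0.05,0.03,0.05],"yaw":0.08,"fingers":0.4},{"travel":[-0.05,0.03,0.07],"yaw":0.16,"fingers":0.4}]' ; python3 go.py;python3 -m creep '[{"travel":[-0.03,0.02,0.06],"yaw":0.08,"fingers":0.4},{"travel":[-0.03,0.02,0.08],"yaw":0.16,"fingers":0.4}]' ; python3 go.py
```

```text
time: 11.02
position: [0.5398, -0.0033, 0.0568]
orientation: [2.783, -1.456, 0.007]
force: [-4.6, 3.3, 3.2]
gripper_width: 0.0477
pos [ 0.5398 -0.0033  0.0568] ang -0.964 tilt [ 0.0034 -0.0026] j6 0.893 F [-4.58  3.27  3.2 ] Tq [0.483 0.969 0.249] w 0.0477 t 11.02
time: 11.18
position: [0.5393, -0.003, 0.0562]
orientation: [2.655, -1.679, 0.007]
force: [-3.9, 3.4, 2.6]
gripper_width: 0.0479
pos [ 0.5393 -0.003   0.0562] ang -1.128 tilt [ 0.0034 -0.0024] j6 1.057 F [-3.92  3.41  2.59] Tq [0.492 0.834 0.266] w 0.0479 t 11.18
```

```bash
python3 -m creep '[{"travel":[0,0,0],"yaw":0,"fingers":0.62},{"travel":[0,0,0],"yaw":0,"fingers":0.62},{"travel":[0,0,0],"yaw":0,"fingers":0.62},{"travel":[0,0,0],"yaw":0,"fingers":0.62}]' 12; python3 go.py 0.5422 -0.003 0.0562
python3 - <<'E'
from h import *
c,o,D,P=cloud("side")
b=cv2.resize(c["frame"][225:285,295:375],(800,600),interpolation=cv2.INTER_CUBIC)
cv2.imwrite("pics/g5.png",b[...,::-1])
f=c["frame"].astype(int)
for r in(249,251,254,257,260): print(r,f[r,314:344,2]-f[r,314:344,0])
E
```

```text
time: 11.52
position: [0.5394, -0.003, 0.0562]
orientation: [2.657, -1.677, 0.007]
force: [0.2, 1.0, 0.0]
gripper_width: 0.0584
pos [ 0.5394 -0.003   0.0562] ang -1.126 tilt [ 0.0036 -0.0024] j6 1.055 F [0.19 1.03 0.02] Tq [-0.055  0.139  0.09 ] w 0.0584 t 11.52
travel cm [ 0.12 -0.25 -0.  ] yaw None
249 [-29 -16 -12 -11  -6   8  56  73  75  74  73  73  73  73  73  74  74  72
  74  75  51  -2 -14 -13 -14 -12 -12 -14 -32 -35]
251 [-29 -17 -13 -10  -7   9  60  73  74  73  73  73  72  72  73  72  73  71
  72  75  51  -2 -14 -14 -14 -13 -12 -14 -33 -35]
254 [-36 -37 -27 -15  -9  -5  39  72  74  73  76  77  78  78  74  76  77  77
  78  80  55   0 -15 -14 -13 -12 -12 -18 -34 -34]
257 [-33 -34 -33 -34 -34 -37 -10  45  72  73  75  80  82  72  73  82  82  75
  83  83  56  -2 -15 -14 -13 -12 -11 -19 -34 -35]
260 [-34 -35 -34 -34 -34 -36 -28  -8  13  43  65  78  77  69  73  82  79  74
  74  56  20  -9 -13 -14 -22 -33 -36 -33 -33 -33]
```

View pics/g5.png

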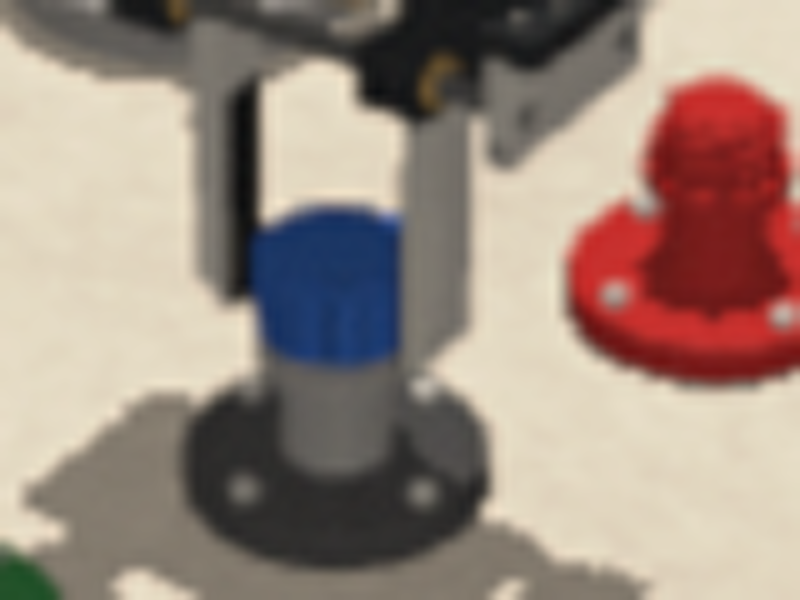

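```bash
python3 -m creep '[{"travel":[0.1,-0.2,0],"yaw":0,"fingers":0.62},{"travel":[0.1,-0.2,0],"yaw":0,"fingers":0.4},{"travel":[0.1,-0.2,0],"yaw":0,"fingers":0.4},{"travel":[0.1,-0.2,0],"yaw":0,"fingers":0.4},{"travel":[0.1,-0.2,0],"yaw":0,"fingers":0.4},{"travel":[0.1,-0.2,0],"yaw":0,"fingers":0.4}]' 10; python3 go.py 0.5422 -0.003 0.0562; python3 -m creep '[{"travel":[0,0,0],"yaw":0,"fingers":0.4}]'; python3 go.py
```

```text
time: 12.07
position: [0.5414, -0.0026, 0.0561]
orientation: [-2.657, 1.677, -0.005]
force: [-2.3, 4.5, 1.5]
gripper_width: 0.048
pos [ 0.5414 -0.0026  0.0561] ang -1.126 tilt [ 0.0029 -0.0017] j6 1.055 F [-2.31  4.5   1.52] Tq [ 0.928  0.493 -0.034] w 0.048 t 12.07
travel cm [ 0.07 -0.05 -0.01] yaw None
time: 12.15
position: [0.5414, -0.0024, 0.0561]
orientation: [-2.657, 1.676, -0.005]
force: [-1.3, 0.4, 0.4]
gripper_width: 0.0478
pos [ 0.5414 -0.0024  0.0561] ang -1.126 tilt [ 0.0028 -0.0016] j6 1.055 F [-1.27  0.45  0.41] Tq [ 0.03   0.212 -0.062] w 0.0478 t 12.15
```

```bash
python3 -m creep '[{"travel":[0,0,0.05],"yaw":0.06,"fingers":0.4},{"travel":[0,0,0.07],"yaw":0.12,"fingers":0.4}]' ; python3 go.py .542 -.0022 .056;python3 -m creep '[{"travel":[0,0,0.06],"yaw":0.06,"fingers":0.4},{"travel":[0,0,0.08],"yaw":0.12,"fingers":0.4}]' ; python3 go.py .542 -.0022 .056
```

```text
time: 12.32
position: [0.5412, -0.0022, 0.0555]
orientation: [-2.55, 1.835, -0.004]
force: [-3.4, 3.5, 3.0]
gripper_width: 0.0479
pos [ 0.5412 -0.0022  0.0555] ang -1.248 tilt [ 0.0024 -0.0014] j6 1.177 F [-3.45  3.53  2.96] Tq [0.598 0.815 0.234] w 0.0479 t 12.32
travel cm [ 0.03 -0.08 -0.05] yaw None
time: 12.48
position: [0.5411, -0.002, 0.0549]
orientation: [-2.432, 1.988, -0.004]
force: [-2.7, 4.1, 3.3]
gripper_width: 0.0482
pos [ 0.5411 -0.002   0.0549] ang -1.37 tilt [ 0.0023 -0.0013] j6 1.3 F [-2.7   4.11  3.26] Tq [0.594 0.651 0.24 ] w 0.0482 t 12.48
travel cm [ 0.03 -0.08 -0.11] yaw None
```

```bash
python3 -m creep '[{"travel":[0,0,0],"yaw":0,"fingers":0.7},{"travel":[0,0,0],"yaw":0,"fingers":0.7},{"travel":[0,0,0],"yaw":0,"fingers":0.7},{"travel":[0,0,-2],"yaw":0,"fingers":0.7},{"travel":[0,0,-4],"yaw":0,"fingers":0.3},{"travel":[0,0,-4],"yaw":0,"fingers":0},{"travel":[0,0,-4],"yaw":0,"fingers":0},{"travel":[0,0,-4],"yaw":0,"fingers":0}]'; python3 go.py .5422 -.0022 .080
python3 - <<'E'
from h import *
c,o,D,P=cloud("side")
b=cv2.resize(c["frame"][225:285,295:375],(800,600),interpolation=cv2.INTER_CUBIC)
cv2.imwrite("pics/g6.png",b[...,::-1])
f=c["frame"].astype(int)
for r in(250,253,256): print(r,f[r,314:344,2]-f[r,314:344,0])
for q in (327,328,329,330): print(q,f[235:270,q,2]-f[235:270,q,0])
E
```

```text
time: 13.15
position: [0.5407, -0.0021, 0.0942]
orientation: [2.433, -1.987, 0.003]
force: [0.2, -0.2, -0.7]
gripper_width: 0.043
pos [ 0.5407 -0.0021  0.0942] ang -1.37 tilt [ 0.0015 -0.0014] j6 1.299 F [ 0.15 -0.21 -0.73] Tq [-0.033  0.15  -0.074] w 0.043 t 13.15
travel cm [ 0.04 -0.15  1.42] yaw None
250 [-35 -34 -34 -36 -37 -30   3  58  76  72  74  73  72  73  72  74  68  28
  24  43  61  70  42 -22 -36 -34 -34 -35 -34 -35]
253 [-35 -34 -35 -34 -36 -27   7  61  77  76  75  76  75  73  71  71  72  77
  77  76  78  81  51 -24 -35 -33 -33 -34 -35 -35]
256 [-35 -35 -34 -34 -35 -37  -7  52  74  73  73  79  81  72  74  84  79  77
  81  81  85  80  38 -24 -36 -35 -35 -34 -35 -35]
327 [-33 -34 -35 -35 -35 -35 -36 -34 -36 -39   0  57  75  73  73  73  73  70
  73  77  72  72  72  73  73  70  39   2  -9  -9  -7  -8  -8  -8  -7]
328 [-33 -33 -33 -33 -34 -35 -35 -35 -35 -38  -3  57  76  75  73  72  72  71
  71  76  74  74  74  73  74  73  41   2  -9  -9  -9  -9  -9  -9  -8]
329 [-34 -33 -33 -33 -34 -35 -35 -35 -35 -38   1  59  78  76  76  74  72  73
  71  75  81  84  83  83  84  81  46   2  -8  -8  -9  -8  -8  -8  -8]
330 [-37 -36 -35 -35 -37 -37 -36 -36 -37 -38   0  50  63  62  61  68  71  72
  72  77  78  79  80  81  81  79  43   2  -8  -8  -8  -7  -7  -9  -8]
```

View pics/g6.png

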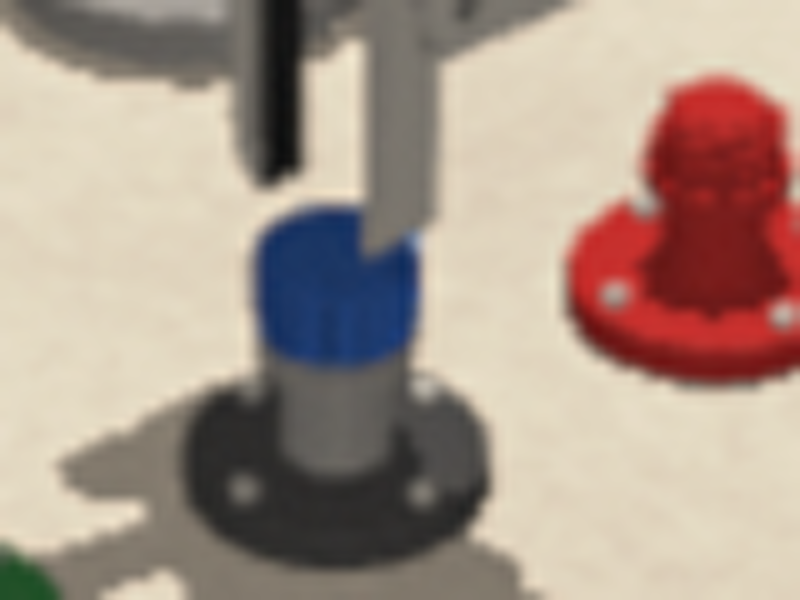

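```bash
python3 -m creep '[{"travel":[0,-0.1,0],"yaw":0,"fingers":0},{"travel":[0,-0.1,0],"yaw":0,"fingers":0},{"travel":[0,-0.1,0.6],"yaw":0,"fingers":0},{"travel":[0,-0.1,1.0],"yaw":0,"fingers":0},{"travel":[0,-0.1,1.0],"yaw":0,"fingers":0},{"travel":[0,-0.1,1.0],"yaw":0,"fingers":0}]'; python3 go.py .5422 -.0022 .080; python3 -m creep '[{"travel":[0,0,0.1],"yaw":0,"fingers":0},{"travel":[0,0,0.1],"yaw":0,"fingers":0}]';python3 -m creep '[{"travel":[0,0,0.1],"yaw":0,"fingers":0},{"travel":[0,0,0.1],"yaw":0,"fingers":0}]';python3 -m creep '[{"travel":[0,0,0.1],"yaw":0,"fingers":0},{"travel":[0,0,0.1],"yaw":0,"fingers":0}]'
```

```text
time: 13.7
position: [0.5413, -0.0018, 0.0834]
orientation: [2.433, -1.987, 0.001]
force: [-0.1, 0.2, 0.2]
gripper_width: 0.0014
pos [ 0.5413 -0.0018  0.0834] ang -1.37 tilt [-0.     -0.0012] j6 1.3 F [-0.09  0.2   0.16] Tq [-0.046  0.171 -0.015] w 0.0014 t 13.7
travel cm [ 0.06 -0.08  0.34] yaw None
time: 13.87
position: [0.5413, -0.0018, 0.0824]
orientation: [2.433, -1.987, 0.001]
force: [-0.3, -0.4, -0.0]
gripper_width: 0.0005
time: 14.03
position: [0.5417, -0.0018, 0.0821]
orientation: [2.433, -1.987, 0.003]
force: [-2.0, 0.8, 6.7]
gripper_width: 0.0004
time: 14.2
position: [0.5419, -0.0018, 0.082]
orientation: [-2.433, 1.987, -0.004]
force: [-3.1, 0.2, 9.5]
gripper_width: 0.0006
```

```bash
python3 -m creep '[{"travel":[0,0,-2],"yaw":0,"fingers":0.7},{"travel":[0,0,-2],"yaw":-0.12,"fingers":0.7},{"travel":[0,0,-2],"yaw":-0.24,"fingers":0.7},{"travel":[0,0,-2],"yaw":-0.36,"fingers":0.7},{"travel":[0,0,-2],"yaw":-0.48,"fingers":0.7},{"travel":[0,0,-2],"yaw":-0.6,"fingers":0.7},{"travel":[0,0,-2],"yaw":-0.72,"fingers":0.7},{"travel":[0,0,-2],"yaw":-0.84,"fingers":0.7}]'; python3 -m creep '[{"travel":[0,0,0],"yaw":-0.12,"fingers":0.7},{"travel":[0,0,0],"yaw":-0.24,"fingers":0.7},{"travel":[0,0,0],"yaw":-0.36,"fingers":0.7},{"travel":[0,0,0],"yaw":-0.48,"fingers":0.7},{"travel":[0,0,0],"yaw":-0.6,"fingers":0.7},{"travel":[0,0,0],"yaw":-0.72,"fingers":0.7},{"travel":[0,0,0],"yaw":-0.84,"fingers":0.7},{"travel":[0,0,0],"yaw":-0.84,"fingers":0.7}]';python3 go.py .5422 -.0022 .058
```

```text
time: 14.87
position: [0.5419, -0.0018, 0.102]
orientation: [3.034, -0.813, 0.004]
force: [-1.2, -0.3, 0.3]
gripper_width: 0.0506
time: 15.53
position: [0.5419, -0.0018, 0.1021]
orientation: [3.099, 0.504, 0.003]
force: [-0.5, 0.8, 0.7]
gripper_width: 0.0657
pos [ 0.5419 -0.0018  0.1021] ang 0.322 tilt [ 0.0022 -0.0015] j6 -0.392 F [-0.5   0.81  0.68] Tq [-0.006  0.04  -0.031] w 0.0657 t 15.53
travel cm [0.01 0.04 4.41] yaw None
```

```bash
python3 -m creep '[{"travel":[0,0.04,1],"yaw":0,"fingers":0.7},{"travel":[0,0.04,2.5],"yaw":0,"fingers":0.7},{"travel":[0,0.04,3.8],"yaw":0,"fingers":0.7},{"travel":[0,0.04,4.4],"yaw":0,"fingers":0.7},{"travel":[0,0.04,4.4],"yaw":0,"fingers":0.7},{"travel":[0,0.04,4.4],"yaw":0,"fingers":0.7}]';python3 go.py .5422 -.0022 .058; python3 -m creep '[{"travel":[0,0,0],"yaw":0,"fingers":0.4},{"travel":[0,0,0],"yaw":0,"fingers":0.4},{"travel":[0,0,0],"yaw":0,"fingers":0.4},{"travel":[0,0,0],"yaw":0,"fingers":0.4},{"travel":[0,0,0],"yaw":0,"fingers":0.4}]' 11;python3 go.py .5422 -.0022 .058
```

```text
time: 16.03
position: [0.5421, -0.0023, 0.0579]
orientation: [3.1, 0.501, 0.002]
force: [-0.3, -0.8, 0.1]
gripper_width: 0.0659
pos [ 0.5421 -0.0023  0.0579] ang 0.321 tilt [ 0.0018 -0.0014] j6 -0.391 F [-0.35 -0.84  0.07] Tq [-0.039  0.026 -0.071] w 0.0659 t 16.03
travel cm [ 0.01 -0.01 -0.01] yaw None
time: 16.45
position: [0.5423, -0.0023, 0.0583]
orientation: [3.099, 0.501, 0.004]
force: [-0.6, -1.0, 2.5]
gripper_width: 0.0479
pos [ 0.5423 -0.0023  0.0583] ang 0.32 tilt [ 0.0025 -0.0015] j6 -0.391 F [-0.57 -0.97  2.46] Tq [-0.074  0.056  0.043] w 0.0479 t 16.45
travel cm [-0.01 -0.02  0.03] yaw None
```

```bash
python3 -m creep '[{"travel":[0,0,0.04],"yaw":0.03,"fingers":0.4},{"travel":[0,0,0.04],"yaw":0.06,"fingers":0.4}]' ; python3 go.py .542 -.0022 .056;python3 -m creep '[{"travel":[0,0,0.04],"yaw":0.04,"fingers":0.4},{"travel":[0,0,0.05],"yaw":0.08,"fingers":0.4}]' ; python3 go.py .542 -.0022 .056; python3 -m creep '[{"travel":[0,0,0.04],"yaw":0.04,"fingers":0.4},{"travel":[0,0,0.05],"yaw":0.08,"fingers":0.4}]' ; python3 go.py .542 -.0022 .056
```

```text
time: 16.62
position: [0.5422, -0.0024, 0.0582]
orientation: [3.113, 0.406, 0.003]
force: [-2.9, -2.2, 3.1]
gripper_width: 0.0476
pos [ 0.5422 -0.0024  0.0582] ang 0.259 tilt [ 0.0023 -0.0018] j6 -0.329 F [-2.91 -2.21  3.06] Tq [-0.501  0.53   0.296] w 0.0476 t 16.62
travel cm [-0.01 -0.03  0.22] yaw None
time: 16.78
position: [0.5421, -0.0026, 0.058]
orientation: [3.127, 0.279, 0.003]
force: [-1.7, -1.1, 2.8]
gripper_width: 0.0478
pos [ 0.5421 -0.0026  0.058 ] ang 0.178 tilt [ 0.0021 -0.0023] j6 -0.248 F [-1.66 -1.07  2.81] Tq [-0.359  0.485  0.265] w 0.0478 t 16.78
travel cm [ 0.   -0.04  0.2 ] yaw None
time: 16.95
position: [0.542, -0.0028, 0.0577]
orientation: [3.135, 0.151, 0.003]
force: [-2.4, -0.6, 2.7]
gripper_width: 0.0479
pos [ 0.542  -0.0028  0.0577] ang 0.096 tilt [ 0.002  -0.0026] j6 -0.166 F [-2.43 -0.58  2.72] Tq [-0.238  0.445  0.286] w 0.0479 t 16.95
travel cm [ 0.01 -0.06  0.17] yaw None
```

```bash
python3 -m creep '[{"travel":[0,0,0],"yaw":-0.08,"fingers":0.4},{"travel":[0,0,-0.03],"yaw":-0.16,"fingers":0.4}]' ; python3 go.py .542 -.0022 .056;python3 -m creep '[{"travel":[0,0,-0.03],"yaw":-0.08,"fingers":0.4},{"travel":[0,0,-0.05],"yaw":-0.16,"fingers":0.4}]' ; python3 go.py .542 -.0022 .056; python3 -m creep '[{"travel":[0,0,0.02],"yaw":0.06,"fingers":0.4},{"travel":[0,0,0.04],"yaw":0.12,"fingers":0.4}]' ; python3 go.py .542 -.0022 .056; python3 -m creep '[{"travel":[0,0,0.04],"yaw":0.05,"fingers":0.4},{"travel":[0,0,0.04],"yaw":0.1,"fingers":0.4}]' ; python3 go.py .542 -.0022 .056;  python3 -m creep '[{"travel":[0,0,0.04],"yaw":0.05,"fingers":0.4},{"travel":[0,0,0.04],"yaw":0.1,"fingers":0.4}]' ; python3 go.py .542 -.0022 .056
```

```text
time: 17.12
position: [0.542, -0.0028, 0.0582]
orientation: [3.112, 0.405, 0.003]
force: [-0.3, 0.1, 0.9]
gripper_width: 0.048
pos [ 0.542  -0.0028  0.0582] ang 0.259 tilt [ 0.0022 -0.0027] j6 -0.329 F [-0.3   0.1   0.89] Tq [-0.039 -0.012  0.047] w 0.048 t 17.12
travel cm [ 0.01 -0.06  0.22] yaw None
time: 17.28
position: [0.5421, -0.0028, 0.0588]
orientation: [3.069, 0.659, 0.003]
force: [-0.9, 0.3, 0.5]
gripper_width: 0.0481
pos [ 0.5421 -0.0028  0.0588] ang 0.423 tilt [ 0.0024 -0.0026] j6 -0.493 F [-0.93  0.32  0.53] Tq [-0.077  0.003 -0.013] w 0.0481 t 17.28
travel cm [ 0.02 -0.06  0.28] yaw None
time: 17.45
position: [0.5421, -0.0028, 0.0585]
orientation: [3.103, 0.471, 0.003]
force: [1.0, -0.2, 0.4]
gripper_width: 0.048
pos [ 0.5421 -0.0028  0.0585] ang 0.301 tilt [ 0.0024 -0.0026] j6 -0.371 F [ 0.99 -0.15  0.4 ] Tq [-0.091  0.057 -0.036] w 0.048 t 17.45
travel cm [ 0.01 -0.06  0.25] yaw None
time: 17.62
position: [0.542, -0.0028, 0.0581]
orientation: [3.123, 0.311, 0.003]
force: [0.4, -0.1, 0.5]
gripper_width: 0.048
pos [ 0.542  -0.0028  0.0581] ang 0.198 tilt [ 0.0025 -0.0026] j6 -0.268 F [ 0.45 -0.11  0.53] Tq [-0.116  0.035 -0.009] w 0.048 t 17.62
travel cm [ 0.01 -0.06  0.21] yaw None
time: 17.78
position: [0.5419, -0.0028, 0.0578]
orientation: [3.135, 0.15, 0.003]
force: [-1.3, -1.1, 1.4]
gripper_width: 0.0481
pos [ 0.5419 -0.0028  0.0578] ang 0.096 tilt [ 0.0021 -0.0028] j6 -0.166 F [-1.31 -1.1   1.42] Tq [-0.257  0.386  0.195] w 0.0481 t 17.78
travel cm [ 0.02 -0.06  0.18] yaw None
```

```bash
python3 -m creep '[{"travel":[0,0,0.02],"yaw":0.03,"fingers":0.4},{"travel":[0,0,0.02],"yaw":0.03,"fingers":0.4},{"travel":[0,0,0.02],"yaw":0.03,"fingers":0.4}]'; python3 go.py; python3 -m creep '[{"travel":[0,0,0],"yaw":-0.1,"fingers":0.4},{"travel":[0,0,-0.03],"yaw":-0.2,"fingers":0.4},{"travel":[0,0,-0.06],"yaw":-0.3,"fingers":0.4},{"travel":[0,0,-0.09],"yaw":-0.4,"fingers":0.4},{"travel":[0,0,-0.12],"yaw":-0.5,"fingers":0.4},{"travel":[0,0,-0.15],"yaw":-0.6,"fingers":0.4}]' ; python3 go.py .5422 -.0022 .06
```

```text
time: 18.03
position: [0.5419, -0.0029, 0.0577]
orientation: [3.137, 0.105, 0.003]
force: [-1.7, -0.4, 2.0]
gripper_width: 0.0481
pos [ 0.5419 -0.0029  0.0577] ang 0.067 tilt [ 0.002 -0.003] j6 -0.137 F [-1.65 -0.38  2.03] Tq [-0.17   0.418  0.138] w 0.0481 t 18.03
time: 18.53
position: [0.5421, -0.0028, 0.0594]
orientation: [2.962, 1.036, 0.003]
force: [0.1, 0.6, 2.1]
gripper_width: 0.0478
pos [ 0.5421 -0.0028  0.0594] ang 0.673 tilt [ 0.0027 -0.0029] j6 -0.743 F [0.14 0.59 2.15] Tq [ 0.01  -0.012 -0.059] w 0.0478 t 18.53
travel cm [ 0.05 -0.04 -0.06] yaw None
```

```bash
python3 -m creep '[{"travel":[0,0,-0.03],"yaw":-0.1,"fingers":0.4},{"travel":[0,0,-0.06],"yaw":-0.2,"fingers":0.4},{"travel":[0,0,-0.09],"yaw":-0.3,"fingers":0.4},{"travel":[0,0,-0.12],"yaw":-0.4,"fingers":0.4},{"travel":[0,0,-0.15],"yaw":-0.5,"fingers":0.4}]' ; python3 go.py .5422 -.0022 .065
```

```text
time: 18.95
position: [0.5425, -0.0027, 0.0611]
orientation: [2.608, 1.744, 0.003]
force: [2.4, 1.6, 0.5]
gripper_width: 0.0479
pos [ 0.5425 -0.0027  0.0611] ang 1.179 tilt [ 0.0037 -0.0025] j6 -1.249 F [2.36 1.6  0.52] Tq [ 0.295 -0.354 -0.028] w 0.0479 t 18.95
travel cm [ 0.03 -0.04 -0.39] yaw None
```

```bash
python3 -m creep '[{"travel":[0,0,-0.05],"yaw":-0.1,"fingers":0.4},{"travel":[0,0,-0.1],"yaw":-0.2,"fingers":0.4},{"travel":[0,0,-0.15],"yaw":-0.2,"fingers":0.4},{"travel":[0,0,-0.25],"yaw":-0.2,"fingers":0.4}]' 15; python3 go.py .5422 -.0022 .065
```

```text
time: 19.28
position: [0.5426, -0.0024, 0.0635]
orientation: [2.423, 1.993, 0.003]
force: [1.9, 3.4, -2.0]
gripper_width: 0.0477
pos [ 0.5426 -0.0024  0.0635] ang 1.377 tilt [ 0.004  -0.0021] j6 -1.447 F [ 1.89  3.4  -2.03] Tq [ 0.501 -0.361  0.021] w 0.0477 t 19.28
travel cm [ 0.01 -0.04 -0.15] yaw None
```

```bash
python3 -m creep '[{"travel":[0,0,-0.1],"yaw":0,"fingers":0.4},{"travel":[0,0,-0.2],"yaw":0,"fingers":0.4},{"travel":[0,0,-0.3],"yaw":0,"fingers":0.4}]' ; python3 go.py .5422 -.0022 .065
```

```text
time: 19.53
position: [0.5425, -0.0025, 0.0666]
orientation: [2.424, 1.991, 0.002]
force: [1.1, 1.5, -0.7]
gripper_width: 0.0477
pos [ 0.5425 -0.0025  0.0666] ang 1.375 tilt [ 0.0038 -0.0022] j6 -1.445 F [ 1.08  1.47 -0.73] Tq [ 0.171 -0.04  -0.007] w 0.0477 t 19.53
travel cm [ 0.02 -0.03  0.16] yaw None
```

Nearly no pull, so the cap is free of the thread; lift clear and look. The dish centre is measured in the same step.

```bash
python3 -m creep '[{"travel":[0,0,-1],"yaw":0,"fingers":0.4},{"travel":[0,0,-2.5],"yaw":0,"fingers":0.4},{"travel":[0,0,-4.5],"yaw":0,"fingers":0.4},{"travel":[0,0,-5],"yaw":0,"fingers":0.4},{"travel":[0,0,-5],"yaw":0,"fingers":0.4}]' 15; python3 go.py
python3 - <<'E'
from h import *
c,o,D,P=cloud("side"); t,ot,Dt,Pt=cloud("top")
a=cv2.resize(c["frame"][180:300,270:430],(800,600))
cv2.imwrite("pics/g7.png",a[...,::-1])
cv2.imwrite("pics/d_top.png",cv2.resize(t["frame"][170:238,200:268],(600,600),interpolation=cv2.INTER_NEAREST)[...,::-1])
V=t["frame"].mean(2)
print(V[203,205:265].round().astype(int)); print(V[172:236,235].round().astype(int))
E
```

```text
time: 19.95
position: [0.543, -0.0025, 0.1184]
orientation: [2.423, 1.99, 0.006]
force: [-0.1, 0.2, -0.4]
gripper_width: 0.0477
pos [ 0.543  -0.0025  0.1184] ang 1.375 tilt [ 0.0069 -0.0025] j6 -1.445 F [-0.09  0.18 -0.4 ] Tq [ 0.01  -0.01  -0.004] w 0.0477 t 19.95
[96 95 96 97 97 95 89 69 43 33 35 80 84 83 82 81 80 82 85 83 83 82 83 84
 83 86 86 87 87 86 86 86 85 88 87 89 86 87 87 87 87 88 88 87 88 86 86 86
 82 60 55 67 57 72 97 98 98 97 97 98]
[94 92 93 96 98 96 94 96 85 40 40 39 55 82 82 84 83 83 86 86 85 85 85 86
 85 84 84 85 84 86 87 86 86 88 86 88 87 85 87 87 86 87 90 89 89 86 86 87
 87 80 51 49 71 67 96 95 96 96 99 99 97 95 96 96]
```

View pics/g7.png

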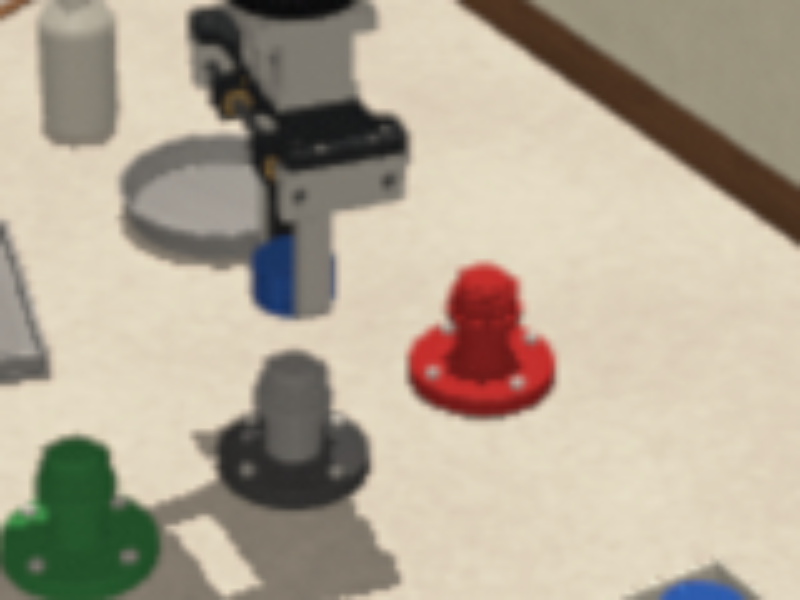

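View pics/d_top.png

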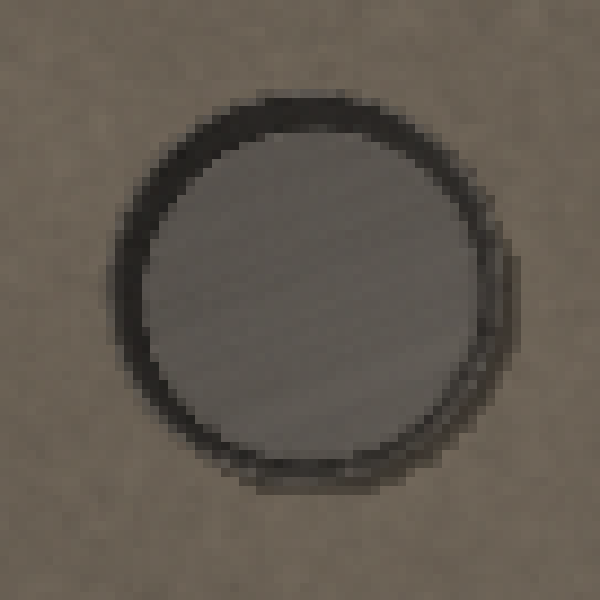

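```bash
python3 - <<'E'
from h import *
t,o,D,P=cloud("top")
V=t["frame"].astype(float).mean(2); m=np.zeros((480,640),np.uint8); m[172:236,205:265]=((V>77)&(V<92))[172:236,205:265]
n,l,s,c=cv2.connectedComponentsWithStats(m); k=l[203,235]; mm=l==k; print(s[k],c[k])
q=cast(o,D[mm],.004)[:,:2]; print(q.mean(0), np.sqrt(mm.sum()))
ct,_=cv2.findContours(mm.astype(np.uint8),0,1); e=max(ct,key=len)[:,0]; print(circ(cast(o,D[e[:,1],e[:,0]],.004)[:,:2]))
# rim from side
z=np.load("side0.npz"); P=z["P"]; w=np.zeros((480,640),bool); w[200:238,288:340]=1
t=w&(P[...,2]>.018)&(P[...,2]<.03)&(P[...,0]>.5)&(P[...,0]<.8); print(circ(P[t][:,:2]))
E
python3 go.py .64 .27 .11
```

```text
[ 216  185   38   37 1101] [234.75386013 202.90099909]
[0.6463359  0.27483258] 33.18132004607411
(array([0.64646536, 0.27475721]), np.float64(0.05589967313426363))
(array([0.63766274, 0.28945769]), np.float64(0.07105673992817702))
pos [ 0.5418 -0.0024  0.1157] ang 1.375 tilt [ 0.0025 -0.0021] j6 -1.445 F [-0.19 -0.65  0.21] Tq [-0.017 -0.013  0.046] w 0.048 t 20.1
travel cm [28.63  4.33  0.54] yaw None
```

```bash
python3 go.py .645 .268 .115 0.2; python3 -m creep '[{"travel":[3,0.5,0],"yaw":0.12,"fingers":0.4},{"travel":[6,1,0],"yaw":0.24,"fingers":0.4},{"travel":[9,1.5,0],"yaw":0.36,"fingers":0.4},{"travel":[12,2,0],"yaw":0.48,"fingers":0.4},{"travel":[15,2.5,0],"yaw":0.6,"fingers":0.4},{"travel":[18,3,0],"yaw":0.72,"fingers":0.4},{"travel":[21,3.5,0],"yaw":0.84,"fingers":0.4},{"travel":[24,4,0],"yaw":0.96,"fingers":0.4}]' ; python3 go.py .645 .268 .115 0.2
```

```text
pos [ 0.5418 -0.0024  0.1157] ang 1.375 tilt [ 0.0025 -0.0021] j6 -1.445 F [-0.19 -0.65  0.21] Tq [-0.017 -0.013  0.046] w 0.048 t 20.1
travel cm [28.53  4.86  0.04] yaw 1.175
time: 20.77
position: [0.6276, 0.2266, 0.1141]
orientation: [3.073, 0.638, 0.0]
force: [-0.3, -0.1, -0.3]
gripper_width: 0.0479
pos [0.6276 0.2266 0.1141] ang 0.409 tilt [ 0.0007 -0.0027] j6 -0.115 F [-0.33 -0.13 -0.27] Tq [-0.061  0.047 -0.065] w 0.0479 t 20.77
travel cm [ 3.24 -3.1  -0.1 ] yaw 0.209
```

```bash
python3 -m creep '[{"travel":[1.5,-1.5,0],"yaw":0.1,"fingers":0.4},{"travel":[3.2,-3.1,0],"yaw":0.2,"fingers":0.4},{"travel":[3.2,-3.1,0],"yaw":0.2,"fingers":0.4},{"travel":[3.2,-3.1,0],"yaw":0.2,"fingers":0.4},{"travel":[3.2,-3.1,2],"yaw":0.2,"fingers":0.4},{"travel":[3.2,-3.1,5],"yaw":0.2,"fingers":0.4},{"travel":[3.2,-3.1,7],"yaw":0.2,"fingers":0.4},{"travel":[3.2,-3.1,7],"yaw":0.2,"fingers":0.4}]' ; python3 go.py .645 .268 .01
python3 - <<'E'
from h import *
c=robot.camera("side")
cv2.imwrite("pics/g8.png",cv2.resize(c["frame"][150:270,230:390],(800,600))[...,::-1])
E
```

```text
time: 21.43
position: [0.6422, 0.2656, 0.0385]
orientation: [3.12, 0.328, -0.012]
force: [-0.5, 0.9, -0.8]
gripper_width: 0.048
pos [0.6422 0.2656 0.0385] ang 0.21 tilt [-0.007  -0.0056] j6 0.132 F [-0.52  0.93 -0.84] Tq [0.003 0.106 0.048] w 0.048 t 21.43
travel cm [ 0.35 -0.18  2.85] yaw None
```

View pics/g8.png

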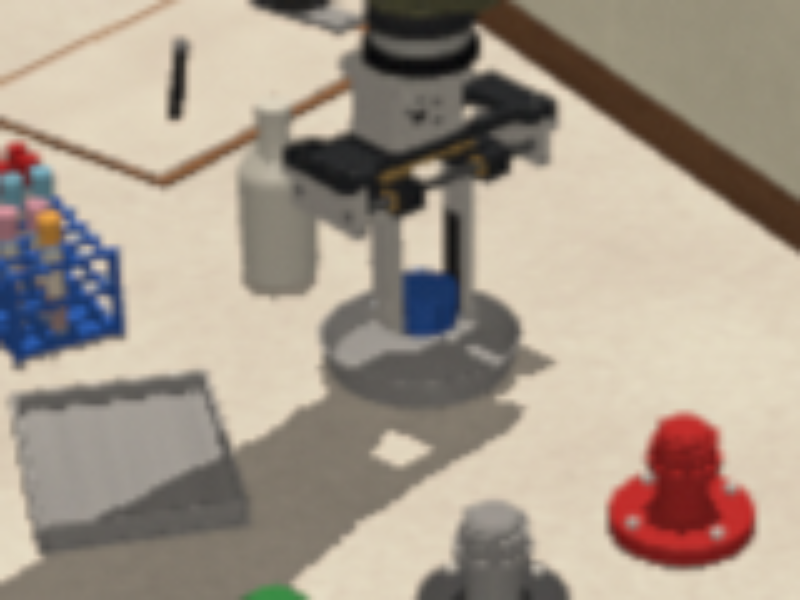

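```bash
python3 -m creep '[{"travel":[0.2,-0.1,1],"yaw":0,"fingers":0.4},{"travel":[0.2,-0.1,2],"yaw":0,"fingers":0.4},{"travel":[0.2,-0.1,2.6],"yaw":0,"fingers":0.4},{"travel":[0.2,-0.1,2.7],"yaw":0,"fingers":0.4},{"travel":[0.2,-0.1,2.7],"yaw":0,"fingers":0.4}]' ; python3 go.py; python3 -m creep '[{"travel":[0,0,0.08],"yaw":0,"fingers":0.4},{"travel":[0,0,0.15],"yaw":0,"fingers":0.4},{"travel":[0,0,0.15],"yaw":0,"fingers":0.4}]' ; python3 go.py
```

```text
time: 21.9
position: [0.6449, 0.2674, 0.0143]
orientation: [3.12, 0.328, -0.007]
force: [0.7, -0.8, 0.8]
gripper_width: 0.0479
pos [0.6449 0.2674 0.0143] ang 0.21 tilt [-0.0042 -0.0046] j6 0.133 F [ 0.67 -0.82  0.76] Tq [-0.058  0.037  0.024] w 0.0479 t 21.9
time: 22.15
position: [0.645, 0.2675, 0.0131]
orientation: [3.12, 0.328, -0.007]
force: [0.7, -0.8, -1.0]
gripper_width: 0.048
pos [0.645  0.2675 0.0131] ang 0.21 tilt [-0.0037 -0.0044] j6 0.133 F [ 0.68 -0.82 -0.96] Tq [-0.049  0.005  0.014] w 0.048 t 22.15
```

```bash
python3 -m creep '[{"travel":[0,0,0.2],"yaw":0,"fingers":0.4},{"travel":[0,0,0.4],"yaw":0,"fingers":0.4},{"travel":[0,0,0.4],"yaw":0,"fingers":0.4}]' ; python3 -m creep '[{"travel":[0,0,0.1],"yaw":0,"fingers":0.4},{"travel":[0,0,0.2],"yaw":0,"fingers":0.4},{"travel":[0,0,0.2],"yaw":0,"fingers":0.4}]';python3 -m creep '[{"travel":[0,0,0.1],"yaw":0,"fingers":0.4},{"travel":[0,0,0.1],"yaw":0,"fingers":0.4}]'
```

```text
time: 22.4
position: [0.6448, 0.2674, 0.0086]
orientation: [3.12, 0.328, -0.007]
force: [-0.6, 0.0, -0.5]
gripper_width: 0.0477
time: 22.65
position: [0.6447, 0.2673, 0.0064]
orientation: [3.12, 0.328, -0.008]
force: [-0.1, -0.3, -1.3]
gripper_width: 0.0478
time: 22.82
position: [0.6448, 0.2674, 0.0058]
orientation: [3.12, 0.328, -0.007]
force: [-0.9, -0.4, 3.2]
gripper_width: 0.0477
```

```bash
python3 -m creep '[{"travel":[0,0,0],"yaw":0,"fingers":0.62},{"travel":[0,0,0],"yaw":0,"fingers":0.62},{"travel":[0,0,0],"yaw":0,"fingers":0.62},{"travel":[0,0,0],"yaw":0,"fingers":0.62}]'; python3 -m creep '[{"travel":[0,0,-2],"yaw":0,"fingers":0.62},{"travel":[0,0,-5],"yaw":0,"fingers":0.62},{"travel":[0,0,-9],"yaw":0,"fingers":0.62},{"travel":[0,0,-14],"yaw":0,"fingers":0.62},{"travel":[-4,3,-17],"yaw":0,"fingers":0.62},{"travel":[-8,6,-18],"yaw":0,"fingers":0.62},{"travel":[-12,10,-18],"yaw":0,"fingers":0.62},{"travel":[-16,14,-18],"yaw":0,"fingers":0.62}]'; python3 -m creep '[{"travel":[-4,4,0],"yaw":0,"fingers":0.62},{"travel":[-8,8,0],"yaw":0,"fingers":0.62},{"travel":[-8,10,0],"yaw":0,"fingers":0.62},{"travel":[-8,10,0],"yaw":0,"fingers":0.62}]'; python3 go.py
python3 - <<'E'
from h import *
c,o,D,P=cloud("side"); t,ot,Dt,Pt=cloud("top")
a=cv2.resize(c["frame"][180:260,270:376],(400,300)); b=cv2.resize(t["frame"][150:330,160:400],(400,300))
cv2.imwrite("pics/g9.png",np.hstack([a,b])[...,::-1])
cv2.imwrite("pics/g9s.png",c["frame"][...,::-1])
h=cv2.cvtColor(t["frame"],cv2.COLOR_RGB2HSV)
m=np.zeros((480,640),bool); m[172:236,205:265]=1; m&=(h[...,0]>100)&(h[...,0]<125)&(h[...,1]>120)
print(m.sum(), cast(ot,Dt[m],.03).mean(0), np.median(Pt[m],0))
h=cv2.cvtColor(c["frame"],cv2.COLOR_RGB2HSV)
m=np.zeros((480,640),bool); m[195:240,288:345]=1; m&=(h[...,0]>100)&(h[...,0]<125)&(h[...,1]>120)
v=h[...,2]; print(m.sum(), v[m].min(),v[m].max(),"z",np.percentile(P[m][:,2],[5,50,95])); q=m&(v>130); print(q.sum(),cast(o,D[q],.03).mean(0) if q.any() else 0)
E
```

```text
time: 23.15
position: [0.6448, 0.2674, 0.0056]
orientation: [3.12, 0.328, -0.007]
force: [-0.0, 0.4, -0.1]
gripper_width: 0.0584
time: 23.82
position: [0.5493, 0.1447, 0.185]
orientation: [3.12, 0.33, -0.004]
force: [2.4, -0.6, 0.6]
gripper_width: 0.0583
time: 24.15
position: [0.4903, 0.0261, 0.1862]
orientation: [3.12, 0.326, -0.003]
force: [0.5, 0.8, 0.3]
gripper_width: 0.0583
pos [0.4903 0.0261 0.1862] ang 0.208 tilt [-0.0016 -0.0051] j6 -0.225 F [0.47 0.84 0.33] Tq [-0.017 -0.005 -0.028] w 0.0583 t 24.15
199 [0.64518408 0.26802586 0.03      ] [0.64427518 0.26762224 0.03066153]
145 47 173 z [0.01008854 0.02767827 0.03527882]
61 [0.64304284 0.26489147 0.03      ]
```

View pics/g9.png

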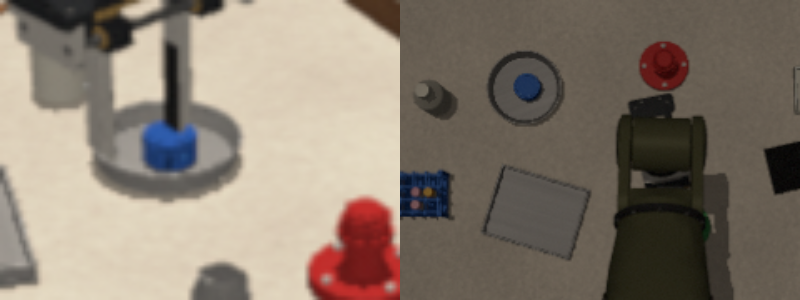

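View pics/g9s.png

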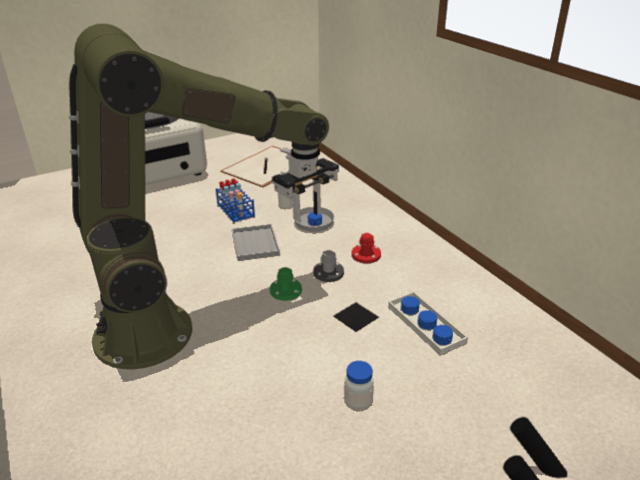

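Both views show the cap standing upright in the dish, at (527,87) in the right half of the picture. The three waiting caps and the other things have not moved. I let the arm settle and hand in.

```bash
python3 -m creep '[{"travel":[0,0,0],"yaw":0,"fingers":0.62},{"travel":[0,0,0],"yaw":0,"fingers":0.62},{"travel":[0,0,0],"yaw":0,"fingers":0.62}]'; python3 -c "
from plant import robot
print(robot.hand_in())"
```

```text
time: 24.5
position: [0.4922, 0.03, 0.1859]
orientation: [3.121, 0.328, -0.003]
force: [-0.1, -0.5, 0.1]
gripper_width: 0.0578
the job is handed in; nothing more can be done
None
```

The cap stuck on the gauge, so I unscrewed it and set it rim down in the round dish, then handed the job in at 24.5 s.

- **Why I judged it stuck:** It stopped with its rim about 4 mm above the shoulder. I measured this by touching the cap's top at z ≈ 0.082; fully home would be 0.078. A re-grip met 0.27–0.30 N m at once, where the fingers slipped. Turning back about 0.3 rad was free, and turning forward again it stopped at the same place.
- **Final check:** In the pictures the cap stands upright at (0.645, 0.268), about 7 mm from the measured dish centre, with its top at z ≈ 0.030, as a cap standing on the dish floor should be. The arm is clear of it. In the side view the waiting caps, rack, jar and bottle look unmoved; I did not measure them.
- **What disagreed:**
  - On the first pass, the height I worked out from the finger position suggested the cap was nearly home. The fingers had slid down the cap, and the touch measurement corrected this.
  - Sideways forces reached about 11 N and the upward force about 12 N for a moment, above the intended 3–6 N press. I re-gripped on centre, and they were lower from then on.
  - The side camera's depth points put the dish centre about 17 mm away from the top view's. I used the top view, and the side view of the cap in the dish agrees with it.

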